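# Set a tile sled under the bench drill and drop the hold-down on it

### The job

Get the tile ready for drilling: slide its sled along the bench, without lifting it, until the cross marked on the tile sits straight under the tip of the drill bit, with the sled squared up to the drill and its wooden grip out in front of the drill's nose, and let go. Then tip the hold-down arm over so that its rubber foot comes to rest on the sled, leaving the mark under the tip. Do not bump the drill, and leave the other things on the bench where they are.

Things in the scene. Friction and masses are not known exactly. Their poses are not given: they have to be found in the camera images.
- sled: Loose sled, 0.55 kg. Origin: centre of its underside. Plywood 130 (x) x 180 (y) x 12 mm; fixed on it a terracotta tile 110 x 110 x 10 mm centred at y +30 (top z 22) and a wooden grip, an upright block 22 (x) x 44 (y) mm centred at x 0, y -55, from z 12 to 62 mm: pinch it across its 22 mm. The bare plywood beside the grip (+x side) takes the hold-down's foot.
- mark (a point): Centre of the dark pencilled cross (24 mm) on top of the tile: x +15, y +35, z 22 mm in the sled's frame.
- drill: Fixed bench drill. Origin on the bench below the bit. Its front (nose) faces -y; sled square = same yaw as the drill. Grey head overhangs: x -70 to 35, y -75 to 250, z 115 to 285 mm, so an upright gripper does not fit at the sled's grip with the mark under the bit: tilt about 40 deg, fingers pointing to the drill's +y and down. Chuck 42 mm wide to z 66. Foot x -60 to 60, y 145 to 255 mm.
- bit_tip (a point): The point of the drill bit, 30 mm above the bench, 8 mm above the tile. It does not move.
- stand: Fixed steel stand of the hold-down, foot 50 x 50 mm, in front of the drill's nose. Origin: centre of its underside; axes parallel to the drill's; it stands 105 mm to +x and 100 mm to -y of the bit. The arm's hinge runs along the stand's y axis, 40 mm above the bench.
- holdarm (a joint): Hold-down arm angle (rad): steel bar 16 (y) x 12 mm, 95 mm long from the hinge, rubber foot 18 mm across, 83 mm out. 0: open, leaning 25 deg to the stand's +x; 0.44: upright; about 2.0: level towards -x, foot on the plywood. It stays open by its weight; pushed past upright to 0.9 it sinks the rest by itself, damped, in a second or two. Under 2 N tips it.
- bar_tip (a point): Point on the arm's middle line, 90 mm from the hinge.
- mould: Bystander: plaster block 100 x 75 x 50 mm. Origin centre of underside.
- spare_tile: Bystander: unmarked terracotta tile 110 x 110 x 10 mm lying on the bench. Origin centre of underside.
- cup: Bystander: white cup, 72 mm wide, 85 mm tall. Origin centre of underside.
- jar: Bystander: amber jar, 68 mm wide, 90 mm tall. Origin centre of underside.
- brush: Bystander: brush lying on the bench.
- spatula: Bystander: spatula lying on the bench.
- dish: Bystander: blue dish, 120 mm wide, 22 mm tall. Origin centre of underside.
Things that resemble listed ones, but are neither listed nor needed, are in the scene too. There is more than one size of the sled; the one meant has the size given above. Leave any purple look-alike of the stand alone.

How it is judged:
By the outcome, as a careful person would: the job done as asked, in the order asked, and still so for the second after the job is handed in, with the robot touching nothing.
It also fails if it takes over 56 s, if anything falls off the work surface, if the arm or the gripper's body presses on something with over 40 N, if the wrist force passes 120 N, or if a joint passes its speed limit or range.

### The arm

A 6-joint arm with a two-finger parallel gripper is mounted at the origin on the work surface. World frame = base frame: x ahead of the robot, y to its left, z up, the work surface at z = 0. Lengths are in m, angles in rad, forces in N, time in s.
With the tool pointing down it reaches from about 0.3 to 0.775 m from the base axis. Payload 14.6 kg.
Tool frame: the origin (TCP) lies at the very end of the fingers, on their centre line; the grasp point (between the pads) lies 19 mm behind it (robot.grip_point_offset is the distance from the TCP to the grasp point, in m); z points along the fingers, y is the line along which they close (so a half turn about z gives the same grasp; the last joint's range is limited). The gripper opens to 85 mm and grips with 20 to 120 N. Pads are 22 mm wide; open, the fingers measure 114 mm over their backs; the gripper's body (76 mm by 85 mm) begins 54 mm behind the grasp point. The pads swing forward as they close: fully open they stand 13 mm farther back than shut.
Start: joints at [-1.409, 0.3, 1.521, -0, 1.321, -0.067], TCP at [0.125, -0.536, 0.231] pointing down, gripper open.
Joint ranges: [-3.03, 3.03], [-0.79, 2.21], [0.23, 2.52], [-1.04, 4.18], [0, 3.07], [-2.55, 2.55]. Speed limits (rad/s): [2.22, 2.22, 2.57, 3.14, 3.14, 3.14].

### API

Orientations are given as a unit quaternion [x, y, z, w].
In Python, from cell import robot, camera, ticket, spotter gives the robot as it stands.
- The arm moves only by the shell command python3 -m pendant 'ROWS' [FORCE]. ROWS is JSON, a list of rows, each a list of 5 numbers: the closure, from 0 (fully open) to 1 (shut), then the shift along the tool's x, y, z in cm, then the turn about the tool's z in degrees. In form: [[fingers, tx, ty, tz, turn], ...]. A call has 1 to 20 rows; each row is the pose to reach, as a shift and turn from the pose commanded when the call began, along the tool's axes at that moment; what a row does not reach only later rows make up. A row lasts 1/10 s, in which the tool goes at most 50 mm and 8.59 degrees, less where a joint would pass 70% of its speed; a pose out of reach is approached as far as the arm can. A call with a gripper value outside its range is refused whole. The fingers move at their own pace and stop on an object; FORCE is the grip in N (left out, the last holds). Time passes only in rows, so rows that repeat a pose let the fingers close. It gives the time, the measured TCP pose, the force, the opening and the grip force at its end, in the units of the state.
- robot.read_state(): the state, without advancing time (a new reading comes with each control period).
- camera(name): name is "scene" or "top"; returns a dict with "pixels" (420x560x3 uint8, red, green, blue), "intrinsics" (3x3 intrinsics, pixels), "R" (3x3) and "t" (3): a world point X has camera coordinates R X + t. Camera axes: x right, y down, z forward; pixel columns grow to the right and rows downward; lengths in m; the calibration is good to about 2 mm. A picture is of the moment at which its call begins. There is no depth.
- ticket.close_job(): hands the job in; it is judged then, once.
Trained networks look in a picture, given as the dict that the camera call returned (one of the last four; its "shot" number tells which), for a name from the list of things; names that differ only in an ending like _2 or _b are one class to them, and where a whole thing is asked for, a point or a joint stands for the part that bears it (a point fixed in the world has none). Each returns a list of dicts, best first, with "conf" (0 to 1); they miss things now and then, are a little off and sometimes report something else, mostly with a low value. They report only what shows in the picture. A call takes as long as a camera call. They do not tell look-alikes from the thing itself.
- spotter.trace(label, picture): "mask" (420x560 bool, what is visible of it) and "bbox" ([centre column, centre row, width, height] in pixels, round what is visible of it).
The state is a dict: "time": time; "qpos": joint angles; "joint_vel": joint speeds; "tau": joint torques, N m; "tcp_pos": TCP position; "tool_rot": TCP orientation; "ft_force": force on the tool from outside, world axes, zero at the start; "wrist_torque": the same for the moment, N m; "grip_width": opening from 0.0 (shut) to 1.0 (fully open); "gripper_force": force on a finger pad.
Only numpy, scipy, OpenCV 4.12 (cv2) and the standard library are available. Lean on these libraries where they do the work, as an engineer would, in place of code of your own. Each camera call takes 0.05 s, during which the arm holds its last target. There are 200 camera calls.

## Working session

There is one attempt and no reset: what is moved stays moved. The work goes in short steps, Python scripts to look and compute and a shell command to move; the robot and the scene stay as the last step left them, time stands still between calls to the robot, and variables do not carry over. Pictures are saved under pics/ and viewed, at most 10 in all, crops included, and the job is handed in when it is done.

```bash
ls; mkdir -p pics; python3 - <<'E'
from cell import robot,camera,spotter
import cv2,numpy as np
ims=[]
for n in("scene","top"):
    c=camera(n); ims.append(c["pixels"]); 
    cv2.imwrite(f"pics/{n}0.png",c["pixels"][:,:,::-1])
    print(n,c["intrinsics"].tolist(),np.round(c["R"],4).tolist(),np.round(c["t"],4).tolist())
    for l in("sled","mark","drill","stand","holdarm","mould","spare_tile","cup","jar","brush","spatula","dish"):
        print(l,[(round(d["conf"],2),[int(v) for v in d["bbox"]]) for d in spotter.trace(l,c)])
s=robot.read_state();print(s["time"],s["tcp_pos"],s["tool_rot"])
E
```

```text
pics
scene [[419.31023205864244, 0.0, 272.77097373520166], [0.0, 419.31023205864244, 209.18712328147106], [0.0, 0.0, 1.0]] [[0.632, 0.7749, -0.0115], [0.6074, -0.5045, -0.6137], [-0.4814, 0.3808, -0.7895]] [-0.3561, -0.2882, 1.8369]
sled [(0.98, [175, 212, 37, 32]), (0.74, [227, 233, 57, 44]), (0.7, [124, 243, 44, 31])]
mark [(0.94, [125, 244, 36, 32]), (0.78, [223, 230, 59, 46]), (0.77, [175, 210, 32, 26])]
drill [(0.83, [321, 156, 80, 86])]
stand [(0.78, [304, 230, 17, 27]), (0.63, [283, 297, 23, 27])]
holdarm [(0.64, [284, 292, 8, 12])]
mould [(0.57, [157, 261, 37, 32]), (0.16, [271, 158, 33, 7])]
spare_tile [(0.9, [260, 274, 45, 41])]
cup [(0.64, [157, 290, 23, 31])]
jar [(0.64, [314, 126, 14, 16]), (0.56, [319, 157, 83, 86])]
brush [(0.55, [259, 277, 40, 43])]
spatula [(0.64, [273, 158, 29, 7]), (0.33, [215, 310, 50, 42])]
dish [(0.82, [345, 230, 34, 29]), (0.28, [156, 291, 19, 31])]
top [[497.0656802361594, 0.0, 275.1001633550743], [0.0, 497.0656802361594, 210.58444125240902], [0.0, 0.0, 1.0]] [[0.0153, -0.9998, 0.0102], [-0.9976, -0.016, -0.0668], [0.0669, -0.0092, -0.9977]] [-0.0106, 0.5479, 1.6235]
sled [(0.82, [417, 297, 41, 45]), (0.6, [349, 293, 41, 37]), (0.58, [324, 232, 60, 48]), (0.42, [328, 169, 31, 33])]
mark [(0.89, [351, 293, 44, 38]), (0.79, [416, 294, 37, 40]), (0.57, [324, 232, 60, 47])]
drill [(0.59, [195, 199, 114, 56]), (0.44, [405, 240, 29, 30])]
stand [(0.86, [327, 120, 16, 27]), (0.62, [259, 168, 18, 23])]
holdarm [(0.7, [195, 198, 115, 54]), (0.63, [259, 164, 7, 16])]
mould [(0.83, [403, 241, 27, 31])]
spare_tile [(0.87, [327, 168, 36, 35])]
cup [(0.6, [421, 206, 25, 22]), (0.19, [140, 277, 25, 22])]
jar [(0.67, [194, 199, 115, 52])]
brush [(0.81, [382, 166, 17, 61]), (0.66, [189, 272, 68, 61])]
spatula [(0.9, [189, 270, 72, 61])]
dish [(0.79, [225, 142, 35, 35])]
1.3 [ 0.12473122 -0.53565905  0.2312794 ] [ 9.93463167e-01  1.14153127e-01 -2.02129027e-06 -1.71556232e-05]
```

View pics/scene0.png

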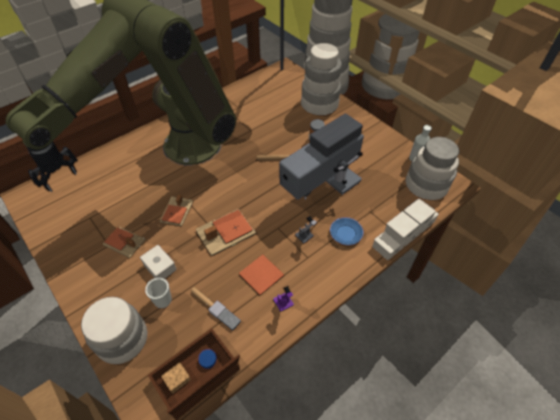

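View pics/top0.png

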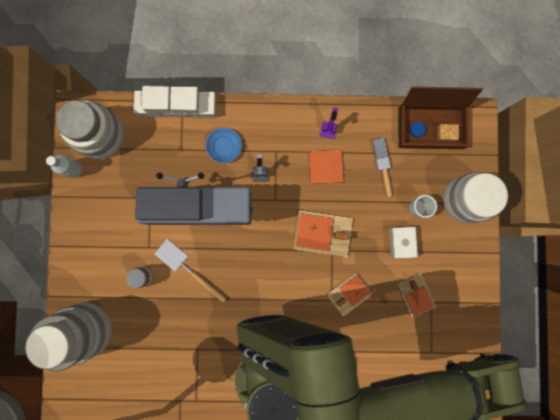

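The three sled candidates in the top view are at (324,232), which is largest, (350,293) and (417,296). At about 3.2 mm/px, only the first measures about 180 x 130 mm. The purple stand at (329,124) is the look-alike, so the grey one at (259,168) is the one I want. I'll confirm with an enlarged crop.

```bash
cat > h.py <<'E'
import numpy as np,cv2
from cell import robot,camera,spotter,ticket
def ray(c,uv):
    K,R,t=map(np.array,(c["intrinsics"],c["R"],c["t"]))
    d=R.T@np.linalg.solve(K,[uv[0],uv[1],1]); return -R.T@t,d
def onz(c,uv,z):
    o,d=ray(c,uv); return o+d*(z-o[2])/d[2]
def proj(c,X):
    K,R,t=map(np.array,(c["intrinsics"],c["R"],c["t"]))
    p=(np.atleast_2d(X)@R.T+t)@K.T; return p[:,:2]/p[:,2:]
def crop(c,x0,y0,w,h,s,fn):
    im=cv2.resize(c["pixels"][y0:y0+h,x0:x0+w,::-1],None,fx=s,fy=s,interpolation=cv2.INTER_CUBIC); cv2.imwrite("pics/"+fn,im)
E
python3 - <<'E'
from h import *
c=camera("top"); crop(c,180,150,200,150,4,"topc.png")
c=camera("scene"); crop(c,190,110,180,150,4,"scenec.png")
E
```

```text
(no output)
```

View pics/topc.png

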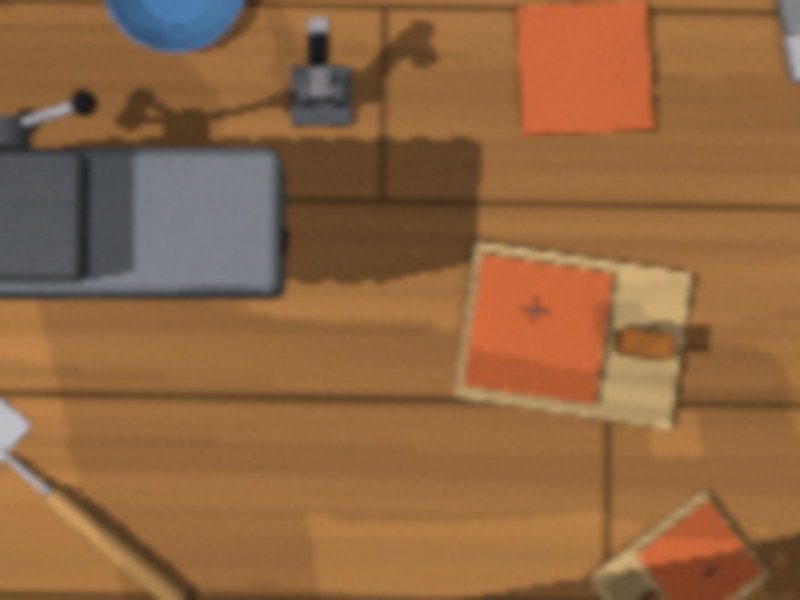

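View pics/scenec.png

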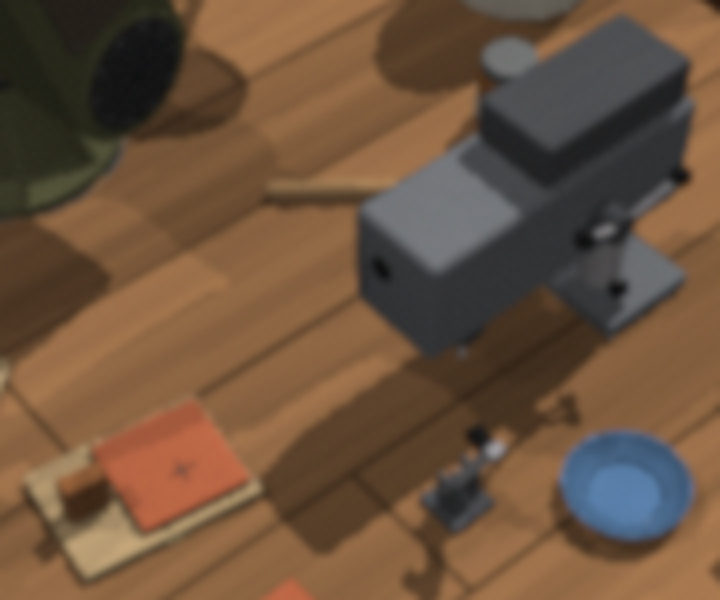

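The crop confirms the wide sled, with its cross at crop (535,310) and grip at (645,342). The grey stand is at (322,95) with its arm leaning to world +x, and the drill nose is at about (283,222). Next I'll fit the poses.

```bash
cat > fit.py <<'E'
from h import *
from scipy.optimize import least_squares
T=camera("top");S=camera("scene")
ct=lambda U,V:((U+.5)/4-.5+180,(V+.5)/4-.5+150)
cs=lambda U,V:((U+.5)/4-.5+190,(V+.5)/4-.5+110)
def tf(p,X):
    c,s=np.cos(p[2]),np.sin(p[2]);X=np.asarray(X,float)/1000
    return np.array([p[0]+c*X[0]-s*X[1],p[1]+s*X[0]+c*X[1],X[2]])
def solve(obs,p0,nh=0):
    def f(p,raw=False):
        r=[]
        for cam,uv,X in obs:
            X=[p[3]*1000 if x=='h' else p[4]*1000 if x=='k' else x for x in X]
            r.append((proj(cam,tf(p,X))[0]-uv))
        return np.ravel(r)
    s=least_squares(f,p0,loss="soft_l1",f_scale=.5); return s.x,f(s.x).reshape(-1,2).round(1)
D=[(S,cs(360,288),(-70,-75,115)),(S,cs(432,355),(35,-75,115)),(S,cs(360,210),(-70,-75,'h')),(S,cs(434,272),(35,-75,'h')),
(T,ct(280,150),(35,-75,'h')),(T,ct(283,295),(-70,-75,'h')),(S,cs(612,333),(60,145,0)),(S,cs(685,277),(60,255,0)),
(S,cs(458,530),(130,-125,0)),(S,cs(424,504),(80,-125,0)),(S,cs(492,503),(130,-75,0)),
(T,ct(292,126),(80,-75,'k')),(T,ct(354,126),(80,-125,'k'))]
if __name__=="__main__":
    p,r=solve(D,[.5,.1,0,.2,.01]);print("drill",p.round(4));print(r.tolist())
    SL=[(T,ct(478,242),(65,90,12)),(T,ct(694,272),(65,-90,12)),(T,ct(672,428),(-65,-90,12)),(T,ct(457,397),(-65,90,12)),(T,ct(535,310),(15,35,22)),
    (S,cs(182,470),(15,35,22)),(S,cs(262,486),(65,90,12)),(S,cs(25,481),(-65,-90,12)),(S,cs(90,572),(65,-90,12))]
    q,r=solve(SL,[.4,-.1,0]);print("sled",q.round(4));print(r.tolist())
    print("mark",tf(q,(15,35,22)),"T",onz(T,ct(535,310),.022),"S",onz(S,cs(182,470),.022))
    print("tip in scene crop",(proj(S,tf(p,(0,0,30)))[0]-[190,110])*4, "chuck bottom",(proj(S,tf(p,(0,0,66)))[0]-[190,110])*4)
    print("grip",tf(q,(0,-55,62)))
E
python3 fit.py
```

```text
drill [ 0.5663  0.1552  0.02    0.2252 -0.0102]
[[-1.9, 1.3], [-0.5, 1.4], [-1.9, -0.3], [0.1, 1.3], [-2.2, -0.7], [-2.9, -0.6], [-0.9, 0.7], [-0.2, 1.0], [-0.6, 0.2], [-1.4, -1.9], [0.9, -0.5], [-2.0, 0.1], [-2.7, 0.1]]
sled [ 0.4768 -0.1616 -0.119 ]
[[-0.5, -0.2], [-0.8, -0.5], [-0.2, -0.5], [-0.4, -0.1], [-0.0, -0.2], [-1.4, -0.3], [-1.3, -0.0], [-2.2, -1.4], [-2.3, 1.3]]
mark [ 0.49586374 -0.12865654  0.022     ] T [ 0.49523346 -0.12880928  0.022     ] S [ 0.50028096 -0.12553208  0.022     ]
tip in scene crop [458.71038349 353.8098344 ] chuck bottom [460.57534301 329.45136883]
grip [ 0.47028159 -0.21623824  0.062     ]
```

```bash
cat > fit2.py <<'E'
from fit import *
SL=[(T,ct(478,242),(65,90,12)),(T,ct(694,272),(65,-90,12)),(T,ct(672,428),(-65,-90,12)),(T,ct(457,397),(-65,90,12)),(T,ct(535,310),(15,35,22)),
    (S,cs(182,470),(15,35,22)),(S,cs(262,486),(65,90,12)),(S,cs(25,481),(-65,-90,12)),(S,cs(90,572),(65,-90,12))]
def f(a):
    p,q,b=a[:5],a[5:8],a[8:]
    r=[]
    for o,P in((D,p),(SL,q)):
        for cam,uv,X in o:
            X=[p[3]*1000 if x=='h' else p[4]*1000 if x=='k' else x for x in X]
            r.append(proj(cam,tf(P,X))[0]+(b if cam is S else 0)-uv)
    return np.append(np.ravel(r),(p[4]-.008)/.004)
s=least_squares(f,[.5663,.1552,.02,.22,.008,.477,-.1616,-.119,0,0],loss="soft_l1",f_scale=.5)
a=s.x;print(a.round(4));print(f(a)[:-1].reshape(-1,2).round(1).tolist())
print("mark",tf(a[5:8],(15,35,22)))
print("tip scene crop",(proj(S,tf(a,(0,0,30)))[0]+a[8:]+.5-[190,110])*4-.5)
p=a
c,s_=np.cos(p[2]),np.sin(p[2]);o=np.array([15,35,0.])/1000
print("sled target",p[0]-c*.015+s_*.035,p[1]-s_*.015-c*.035,p[2])
print("stand",tf(p,(105,-100,40)))
# robot check
st=robot.read_state();print("tcp px T",proj(T,st["tcp_pos"]),"S",proj(S,st["tcp_pos"]))
E
python3 fit2.py
python3 - <<'E'
from h import *
S=camera("scene");crop(S,270,150,90,75,8,"tip.png")
E
```

```text
[ 0.5636  0.1478  0.0261  0.2273  0.008   0.4761 -0.1634 -0.1247  2.5218
 -0.7022]
[[-1.4, 1.3], [0.1, 1.3], [-1.6, -0.8], [0.6, 0.8], [0.3, 0.1], [-0.2, 0.1], [-0.3, 0.3], [0.3, 0.5], [0.2, 0.2], [-0.6, -2.0], [1.7, -0.6], [-0.2, 0.1], [-0.7, -0.0], [0.1, -0.1], [-0.2, -0.1], [0.2, -0.1], [-0.0, 0.0], [0.5, -0.0], [0.6, -0.8], [0.7, -0.4], [-0.2, -2.1], [-0.5, 0.7]]
mark [ 0.49529537 -0.13052206  0.022     ]
tip scene crop [462.64634973 354.69532707]
sled target 0.5495605034088886 0.11243138368011607 0.02610237708467885
stand [0.67121609 0.05058546 0.04      ]
tcp px T [[462.18446352 357.84554194]] S [[ 63.16792963 183.81295332]]
```

View pics/tip.png

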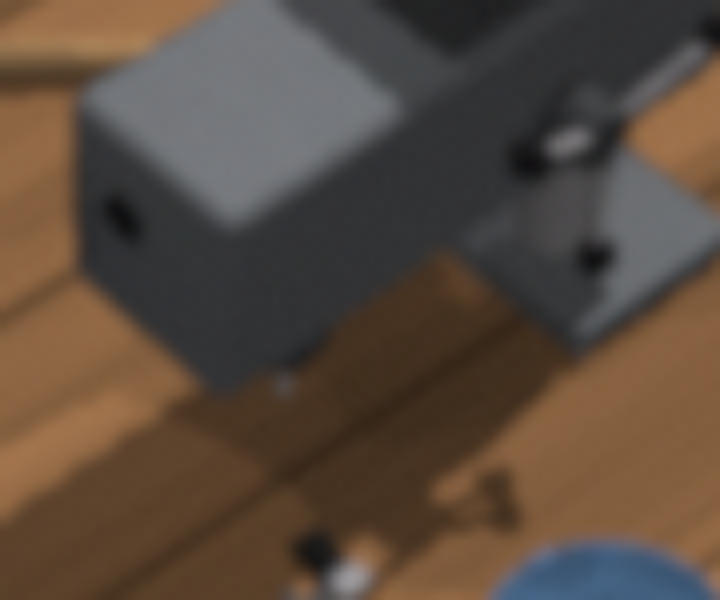

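The bit tip shows at tip crop (285,390), which is scene (305.1,198.3). The fit predicted (305.3,198.3), so they agree. Next I'll refine the drill yaw from its long head edge in the top view.

```bash
python3 - <<'E'
from h import *
T=camera("top");g=cv2.cvtColor(T["pixels"],cv2.COLOR_RGB2GRAY).astype(float)
def edge(u0,u1,v0,v1,z,sign=None):
    pts=[]
    for u in range(u0,u1):
        d=np.abs(np.diff(g[v0:v1,u]));k=d.argmax()
        if 0<k<len(d)-1:
            a,b,c=d[k-1:k+2];o=.5*(a-c)/(a-2*b+c)
            pts.append((u,v0+k+o+.5))
    pts=np.array(pts);
    l=cv2.fitLine(pts.astype(np.float32),cv2.DIST_HUBER,0,.01,.01).ravel()
    A=onz(T,(u0,l[3]+l[1]/l[0]*(u0-l[2])),z);B=onz(T,(u1,l[3]+l[1]/l[0]*(u1-l[2])),z)
    d=A-B;return np.arctan2(-d[0],d[1]),A,B,np.std(pts[:,1]-l[3]-l[1]/l[0]*(pts[:,0]-l[2]))
for a in((145,246,218,229,.2273),(203,246,218,229,.2273),(206,246,182,193,.2273)):print(edge(*a))
E
```

```text
(np.float64(0.017545724215840146), array([0.48756132, 0.37244571, 0.2273    ]), array([0.49264201, 0.08290726, 0.2273    ]), np.float64(1.3640287861349736))
(np.float64(-0.06515543109683676), array([0.4991787 , 0.20654218, 0.2273    ]), array([0.49110987, 0.08287781, 0.2273    ]), np.float64(0.673249971373083))
(np.float64(-0.0009254362379102843), array([0.60620813, 0.20056355, 0.2273    ]), array([0.60610126, 0.08508832, 0.2273    ]), np.float64(1.6975981817913233))
```

```bash
python3 - <<'E'
from h import *
T=camera("top");p=T["pixels"].astype(float);g=p[...,0]-p[...,2]
def edge(us,v0,v1,z):
    pts=[]
    for u in us:
        c=g[v0:v1,u]; m=(c.max()+c.min())/2; i=np.nonzero(np.diff(c>m))[0]
        if len(i)!=1: continue
        i=i[0];pts.append((u,v0+i+(m-c[i])/(c[i+1]-c[i])))
    pts=np.array(pts);k=np.polyfit(pts[:,0],pts[:,1],1)
    for _ in range(3):
        r=pts[:,1]-np.polyval(k,pts[:,0]);ok=abs(r)<max(.3,2*np.median(abs(r)));k=np.polyfit(pts[ok,0],pts[ok,1],1)
    A,B=[onz(T,(u,np.polyval(k,u)),z) for u in(us[0],us[-1])];d=A-B
    return len(pts),ok.sum(),np.arctan2(-d[0],d[1]).round(4),A.round(4),B.round(4),r[ok].std().round(3)
for us in(range(142,247),range(203,247)):
  print(edge(us,217,231,.2273))
  print(edge(us,180,194,.2273))
E
```

```text
(105, np.int64(100), np.float64(0.0183), array([0.4883, 0.3811, 0.2273]), array([0.4938, 0.0829, 0.2273]), np.float64(0.059))
(87, np.int64(64), np.float64(0.0277), array([0.5964, 0.3846, 0.2273]), array([0.6047, 0.0851, 0.2273]), np.float64(0.137))
(44, np.int64(44), np.float64(0.0202), array([0.4914, 0.2063, 0.2273]), array([0.4939, 0.0829, 0.2273]), np.float64(0.032))
(44, np.int64(31), np.float64(0.0164), array([0.6023, 0.2091, 0.2273]), array([0.6043, 0.0851, 0.2273]), np.float64(0.114))
```

```bash
python3 - <<'E'
from h import *
S=camera("scene");s=robot.read_state();t=s["tcp_pos"]
for h in(0,.07,.1,.15,.2,.25,.3):print(h,proj(S,t+[0,0,h]).round(0).tolist(), proj(S,t+[0.06,0.0,h]).round(0).tolist(),proj(S,t+[-.06,0.0,h]).round(0).tolist())
x0=camera("scene");crop(x0,0,0,250,190,3.1,"arm.png")
E
```

```text
0 [[63.0, 184.0]] [[70.0, 194.0]] [[56.0, 174.0]]
0.07 [[54.0, 169.0]] [[62.0, 180.0]] [[47.0, 159.0]]
0.1 [[50.0, 163.0]] [[58.0, 174.0]] [[43.0, 152.0]]
0.15 [[43.0, 151.0]] [[51.0, 162.0]] [[36.0, 141.0]]
0.2 [[36.0, 139.0]] [[43.0, 150.0]] [[28.0, 128.0]]
0.25 [[27.0, 126.0]] [[35.0, 137.0]] [[20.0, 115.0]]
0.3 [[19.0, 112.0]] [[26.0, 123.0]] [[12.0, 101.0]]
```

View pics/arm.png

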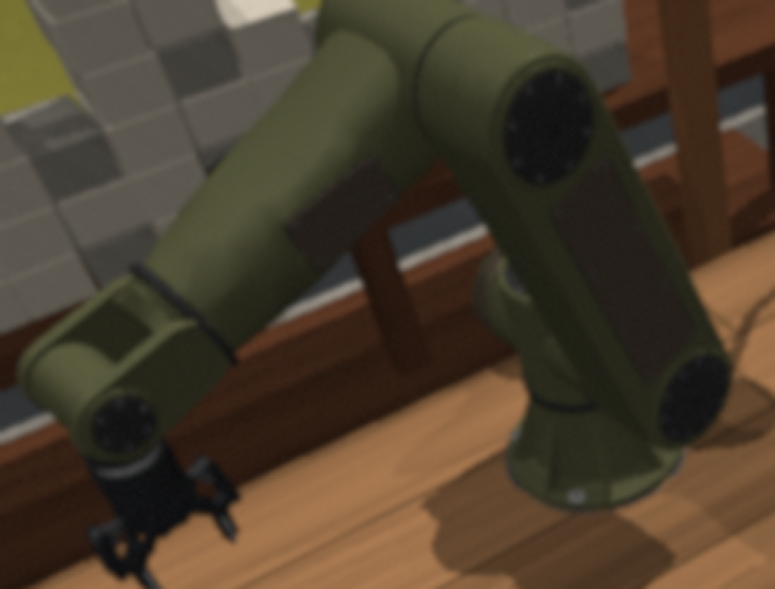

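The crop shows a slim gripper with a wider wrist fork about 0.24 m above the TCP, at arm-crop (90,400). Because the tool stays vertical, an upright pinch can only bring the sled to about 45 mm short. For the last stretch I'll push the front of the grip with a finger's back, keeping the wrist clear of the drill.

First, above the grip.

```bash
python3 -m pendant '[[0,40.8,-23.1,0,-70],[0,40.8,-23.1,0,-70],[0,40.8,-23.1,0,-70],[0,40.8,-23.1,0,-70],[0,40.8,-23.1,0,-70],[0,40.8,-23.1,0,-70],[0,40.8,-23.1,0,-70],[0,40.8,-23.1,0,-70],[0,40.8,-23.1,0,-70],[0,40.8,-23.1,0,-70],[0,40.8,-23.1,0,-70],[0,40.8,-23.1,0,-70],[0,40.8,-23.1,0,-70],[0,40.8,-23.1,0,-70]]' 60
```

```text
time: 3.25
tcp_pos: [0.4691, -0.219, 0.2314]
tool_rot: [0.749, 0.663, -0.0, 0.0]
ft_force: [0.7, -0.6, 0.7]
grip_width: 0.997
gripper_force: 0.0
```

```bash
python3 -m pendant '[[0,0,0,5,0],[0,0,0,10,0],[0,0,0,15,0],[0,0,0,19,0],[0,0,0,20.5,0],[0,0,0,20.5,0],[0,0,0,20.5,0]]' 40 && python3 - <<'E'
from h import *
T=camera("top");crop(T,270,180,120,90,6,"above.png")
E
```

```text
time: 3.95
tcp_pos: [0.4699, -0.2188, 0.0271]
tool_rot: [0.749, 0.663, 0.0, 0.0]
ft_force: [0.3, -0.9, 0.9]
grip_width: 0.997
gripper_force: 0.0
```

View pics/above.png

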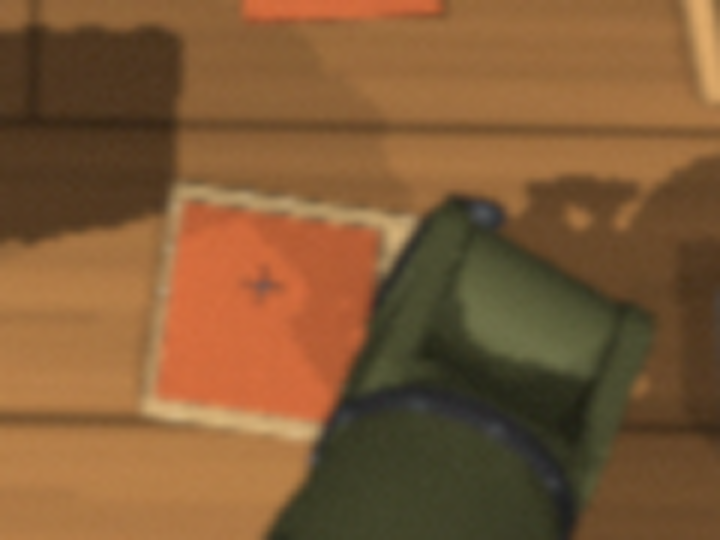

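The tile and its cross are still where they were, with the cross at above-crop (262,285), or full (313.7,227.5). The gripper is over the grip. Closing.

```bash
python3 -m pendant '[[1,0,0,0,0],[1,0,0,0,0],[1,0,0,0,0],[1,0,0,0,0],[1,0,0,0,0],[1,0,0,0,0],[1,0,0,0,0],[1,0,0,0,0]]' 40
```

```text
time: 4.8
tcp_pos: [0.4699, -0.2182, 0.0266]
tool_rot: [0.748, 0.663, 0.0, 0.0]
ft_force: [-1.6, 0.9, 5.5]
grip_width: 0.252
gripper_force: 40.3
```

```bash
python3 -m pendant '[[1,1,0.2,0,-1],[1,3,0.7,0,-2],[1,5,1.2,0,-3],[1,7,1.7,0,-4],[1,9,2.2,0,-5],[1,11,2.7,0,-6],[1,13,3.2,0,-7],[1,15,3.7,0,-8],[1,17,4.2,0,-8],[1,19,4.7,0,-8],[1,20.5,5.1,0,-8],[1,21.5,5.4,0,-8],[1,22.1,5.6,0,-8],[1,22.4,5.6,0,-8],[1,22.4,5.6,0,-8],[1,22.4,5.6,0,-8]]' && cat > meas.py <<'E'
import sys
from h import *
from scipy.optimize import least_squares
# tile red mask -> rectangle fit, tile 110x110 at top z .022 ; cross = dark blob
def orange(c):
    hsv=cv2.cvtColor(c["pixels"],cv2.COLOR_RGB2HSV); m=(cv2.inRange(hsv,(3,140,60),(11,255,255)))
    return m
T=camera("top");S=camera("scene")
for n,c in(("T",T),("S",S)):
    m=orange(c);k,lab,st,ce=cv2.connectedComponentsWithStats(m)
    for i in range(1,k):
        if st[i,4]>150: print(n,st[i].tolist(),ce[i].round(1),onz(c,ce[i],.022).round(4), "rect",cv2.minAreaRect(np.argwhere(lab==i)[:,::-1].astype(np.float32)))
E
python3 meas.py; python3 -c "
from h import *
T=camera('top');S=camera('scene')
crop(T,235,150,100,75,4,'a.png');crop(S,235,165,100,75,4,'b.png')
a=cv2.imread('pics/a.png');b=cv2.imread('pics/b.png');cv2.imwrite('pics/stage.png',np.hstack([a,b]))"
```

```text
time: 6.4
tcp_pos: [0.5526, -0.0023, 0.0266]
tool_rot: [0.7, 0.714, 0.001, 0.0]
ft_force: [1.6, 2.2, 4.4]
grip_width: 0.252
gripper_force: 40.0
T [409, 109, 53, 25, 348] [437.  117.2] [ 0.8699 -0.5393  0.022 ] rect ((435.0, 121.0), (24.0, 52.0), 90.0)
T [399, 130, 40, 17, 190] [415.6 140.2] [ 0.7906 -0.4671  0.022 ] rect ((418.5349426269531, 138.3017578125), (39.65047073364258, 15.131098747253418), 2.8624050617218018)
T [309, 150, 35, 34, 1096] [325.8 166.5] [ 0.6972 -0.1679  0.022 ] rect ((325.7811279296875, 166.466064453125), (32.88197708129883, 33.57697677612305), 87.51044464111328)
T [233, 194, 23, 33, 172] [251.1 211.9] [0.5423 0.0768 0.022 ] rect ((244.27682495117188, 209.96383666992188), (21.02373695373535, 32.95882797241211), 2.862405300140381)
T [340, 276, 30, 30, 499] [354.3 290.2] [ 0.2913 -0.2646  0.022 ] rect ((354.2561340332031, 290.19512939453125), (22.801368713378906, 22.332847595214844), 51.34019470214844)
T [405, 287, 29, 29, 524] [419.1 300.7] [ 0.2603 -0.4769  0.022 ] rect ((419.1293029785156, 300.8017272949219), (23.372547149658203, 22.71601676940918), 66.8014068
[... 474 characters left out ...]
6289062, 26.870054244995117), 45.0)
S [163, 205, 23, 18, 295] [174.1 213.6] [ 0.3036 -0.2654  0.022 ] rect ((173.9199981689453, 213.44000244140625), (20.571828842163086, 16.457462310791016), 10.304845809936523)
S [104, 227, 29, 23, 358] [118.1 238.2] [ 0.2712 -0.4784  0.022 ] rect ((118.25408935546875, 237.79507446289062), (18.821422576904297, 23.43075180053711), 39.80556869506836)
S [239, 254, 45, 41, 1005] [260.9 273.9] [ 0.7122 -0.1724  0.022 ] rect ((260.7500305175781, 273.75), (33.23401641845703, 32.52690887451172), 45.0)
S [149, 329, 90, 84, 1486] [191.5 374.7] [ 0.8432 -0.5307  0.022 ] rect ((190.66404724121094, 368.2996826171875), (41.61870574951172, 89.6402816772461), 51.8427734375)
```

View pics/stage.png

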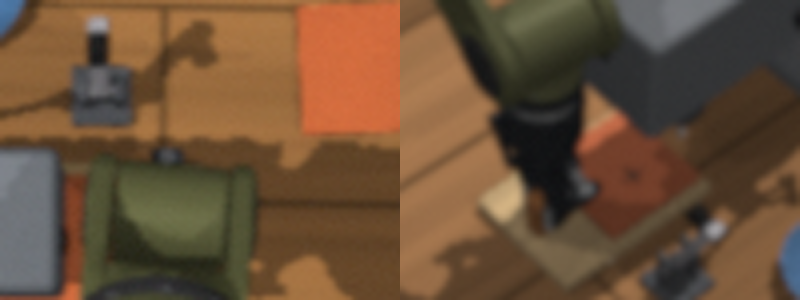

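The stage picture shows the cross in the right half at (632,175), or scene (292.6,208.4), about 60 mm in front of the bit. The sled is held square. Next I'll work out the exact offset with the tip and mark seen in the same camera.

```bash
cat > off.py <<'E'
from h import *
B=np.array([2.52,-.70]);PSI=.0197
def off(mark,tip=(305.1,198.3),S=None):
    S=S or camera("scene")
    m=onz(S,np.array(mark)-B,.022);t=onz(S,np.array(tip)-B,.03)
    d=(m-t)[:2];c,s=np.cos(PSI),np.sin(PSI)
    return m.round(4),t.round(4),"mark-tip in drill frame mm",(1000*np.array([c*d[0]+s*d[1],-s*d[0]+c*d[1]])).round(1)
def cross(u,v,S=None,r=4):
    S=S or camera("scene");g=S["pixels"].astype(float).sum(2)
    u,v=int(round(u)),int(round(v));w=g[v-r:v+r+1,u-r:u+r+1]
    w=np.clip(np.median(w)-15-w,0,None);yy,xx=np.mgrid[-r:r+1,-r:r+1]
    return u+(w*xx).sum()/w.sum(),v+(w*yy).sum()/w.sum()
E
python3 - <<'E'
from off import *
S=camera("scene");m=cross(292.6,208.4,S);print(m);print(off(m,S=S));print(off((292.6,208.4),S=S))
f=lambda U,V:np.array([(U+.5)/4-.5+235,(V+.5)/4-.5+165])
P=[onz(S,f(*p)-B,.012) for p in((80,205),(170,277),(308,182))]
print(np.round(P,4)); d=P[2]-P[1];print("yaw +x edge",np.arctan2(-d[0],d[1]),np.linalg.norm(d)); d=P[1]-P[0];print("yaw front",np.arctan2(d[1],d[0]),np.linalg.norm(d))
E
```

```text
(np.float64(292.5990990990991), np.float64(208.35135135135135))
(array([0.565 , 0.0832, 0.022 ]), array([0.5632, 0.1473, 0.03  ]), 'mark-tip in drill frame mm', array([  0.5, -64.1]))
(array([0.5652, 0.0831, 0.022 ]), array([0.5632, 0.1473, 0.03  ]), 'mark-tip in drill frame mm', array([  0.7, -64.2]))
[[ 0.4954 -0.0443  0.012 ]
 [ 0.6124 -0.0311  0.012 ]
 [ 0.6116  0.1382  0.012 ]]
yaw +x edge 0.004470090018157902 0.16934440679319177
yaw front 0.11232339055210917 0.1176971841107788
```

```bash
python3 -m pendant '[[0,0,0,0,0],[0,0,0,0,0],[0,0,0,0,0],[0,0,0,0,0],[0,0,0,0,0],[0,0,0,0,0],[0,0,0,-4,0],[0,0,0,-9,0],[0,-3,0,-9,0],[0,-7,0,-9,18],[0,-9.6,0,-9,26],[0,-9.6,0,-9,90],[0,-9.6,0,-9,90],[0,-9.6,0,-9,90],[0,-9.6,0,-9,90],[0,-9.6,0,-9,90],[0,-9.6,0,-9,90],[0,-9.6,0,-9,90],[0,-9.6,0,-9,90],[0,-9.6,0,-9,90]]' && python3 - <<'E'
from off import *
S=camera("scene");m=cross(292.6,208.4,S);print(m,off(m,S=S))
E
```

```text
time: 8.65
tcp_pos: [0.554, -0.0984, 0.1163]
tool_rot: [1.0, 0.007, -0.0, -0.0]
ft_force: [-0.4, 0.6, 0.3]
grip_width: 0.998
gripper_force: 0.0
(np.float64(293.91907514450867), np.float64(207.60115606936415)) (array([0.5654, 0.0894, 0.022 ]), array([0.5632, 0.1473, 0.03  ]), 'mark-tip in drill frame mm', array([  1.1, -57.9]))
```

```bash
python3 - <<'E'
from off import *
S=camera("scene");g=S["pixels"].astype(int).sum(2)
print(g[202:216,286:302])
T=camera("top");g=T["pixels"].astype(int);print("top R-B, row 205"," ".join(map(str,(g[205,225:320,0]-g[205,225:320,2]))));print("col 270"," ".join(map(str,(g[175:245,276].sum(1)))))
E
```

```text
[[220 219 221 220 223 222 220 222 221 214 195 180 174 175 180 175]
 [221 220 220 220 223 221 222 221 222 214 199 181 176 175 177 175]
 [221 221 221 221 220 222 218 221 220 213 200 183 177 174 172 178]
 [223 221 220 223 217 217 217 218 218 214 200 185 179 174 174 177]
 [218 218 220 220 208 205 206 209 213 204 194 179 177 174 174 171]
 [219 220 215 217 206 188 187 191 196 196 194 182 175 174 175 176]
 [220 217 217 215 209 191 172 169 182 201 203 190 177 174 171 174]
 [219 219 218 218 208 193 181 172 187 203 210 190 180 170 170 172]
 [218 221 219 215 207 199 194 193 197 210 209 193 177 174 174 175]
 [218 221 219 220 216 212 212 210 210 217 214 196 178 174 173 173]
 [216 218 221 221 220 218 217 219 215 221 218 203 188 175 175 174]
 [218 216 218 218 221 219 219 220 218 220 221 211 192 176 172 174]
 [215 217 217 219 218 219 221 218 221 219 220 213 193 179 171 175]
 [215 217 217 220 222 221 218 221 219 221 221 209 194 175 172 183]]
top R-B, row 205 -10 -10 -10 -9 -9 -10 -9 -10 -10 -11 -12 -10 -9 -10 -9 -10 -9 -8 -9 -9 -9 -10 -9 -9 -5 19 58 85 93 94 92 92 93 89 91 88 89 86 81 71 56 50 46 44 45 44 46 45 47 46 48 46 47 50 53 55 56 59 53 41 13 -2 -4 -4 0 9 22 28 32 32 33 32 26 18 19 19 22 21 21 27 33 33 35 34 34 36 35 35 37 36 35 36 37 35 36
col 270 235 235 238 240 245 259 279 288 271 208 178 171 173 170 147 177 273 311 313 305 302 307 306 302 306 302 288 280 263 256 244 203 188 188 194 200 195 185 240 310 329 325 316 313 365 480 532 544 543 534 517 507 498 514 527 444 372 343 347 358 366 359 359 360 368 371 377 380 384 382
```

```bash
python3 -m pendant '[[0,0,0,4,0],[0,0,0,8,0],[0,0,0,9.4,0],[0,0,0,9.4,0],[0,0,-0.7,9.4,0],[0,0,-1.4,9.4,0],[0,0,-1.9,9.4,0],[0,0,-2.4,9.4,0],[0,0,-2.9,9.4,0],[0,0,-3.4,9.4,0],[0,0,-3.9,9.4,0],[0,0,-4.4,9.4,0],[0,0,-4.8,9.4,0],[0,0,-5,9.4,0],[0,0,-5,9.4,0]]' && python3 - <<'E'
from off import *
S=camera("scene");g=S["pixels"].astype(int).sum(2);print(g[196:214,286:312])
E
```

```text
time: 10.3
tcp_pos: [0.5537, -0.0484, 0.0231]
tool_rot: [1.0, 0.01, 0.001, 0.0]
ft_force: [-0.0, -3.6, 1.5]
grip_width: 1.0
gripper_force: 1.2
[[379 369 365 353 323 269 212 176 154 145 146 155 157 158 155 156 161 161
  163 165 158 148 154 158 159 156]
 [365 353 337 315 279 241 214 197 176 162 154 154 158 160 162 165 167 174
  194 213 203 176 168 164 160 152]
 [336 312 283 259 237 225 216 215 199 180 169 164 163 162 167 170 174 180
  207 227 213 185 171 165 158 152]
 [287 258 235 227 223 224 220 221 212 207 191 180 169 167 173 172 177 180
  192 202 196 182 173 168 162 151]
 [245 227 223 219 221 224 222 223 221 219 209 189 177 172 175 175 175 177
  182 187 182 179 175 169 167 160]
 [227 220 222 221 219 222 224 222 221 218 204 191 177 173 170 175 176 177
  176 176 175 179 177 176 174 163]
 [223 221 222 221 223 220 220 222 219 210 193 178 171 169 166 171 175 173
  179 173 176 177 175 178 178 171]
 [221 220 220 222 219 221 220 219 216 200 178 159 160 155 153 164 172 173
  176 174 175 177 174 174 176 176]
 [220 218 222 223 220 220 218 218 213 193 166 148 145 142 150 164 172 175
  177 176 1
[... 305 characters left out ...]
71 173 175
  175 174 175 177 174 174 174 174]
 [215 219 223 222 220 220 221 220 214 194 178 174 171 172 172 173 177 176
  176 175 175 172 174 174 174 184]
 [215 218 218 222 220 220 220 220 212 196 179 176 175 171 173 176 179 175
  173 174 176 172 175 182 194 203]
 [210 212 217 218 218 218 218 218 210 192 181 173 173 173 173 176 177 174
  170 172 171 172 181 200 217 223]
 [199 199 207 212 214 217 220 213 203 187 178 175 174 174 174 174 173 172
  172 174 181 191 203 219 232 227]
 [174 179 191 207 213 213 212 206 192 180 175 171 173 176 176 176 174 175
  177 187 203 215 223 228 228 214]
 [164 165 178 190 204 210 207 193 181 175 176 175 175 174 175 176 175 184
  198 208 220 229 232 228 211 193]]
```

```bash
python3 - <<'E'
from off import *
S=camera("scene")
for t in((305.1,198.3),(305.0,198.8),(305.,199.4)):print(off((297.9,204.6),t,S),proj(S,onz(S,np.array(t)-B,.03)-[0,0,.008])+B)
g=S["pixels"].astype(float).sum(2)[200:209,294:302];w=np.clip(172-g,0,None);w[:, :1]=0
yy,xx=np.mgrid[200:209,294:302];print((w*xx).sum()/w.sum(),(w*yy).sum()/w.sum())
E
```

```text
(array([0.5641, 0.1104, 0.022 ]), array([0.5632, 0.1473, 0.03  ]), 'mark-tip in drill frame mm', array([  0.2, -36.9])) [[305.00679167 199.6230902 ]]
(array([0.5641, 0.1104, 0.022 ]), array([0.5648, 0.1453, 0.03  ]), 'mark-tip in drill frame mm', array([ -1.3, -34.9])) [[304.90709837 200.12235935]]
(array([0.5641, 0.1104, 0.022 ]), array([0.567 , 0.1434, 0.03  ]), 'mark-tip in drill frame mm', array([ -3.5, -32.9])) [[304.90699367 200.72148304]]
298.4660633484163 204.6764705882353
```

```bash
python3 -m pendant '[[0,0,-0.5,0,0],[0,0,-1,0,0],[0,0,-1.5,0,0],[0,0,-2,0,0],[0,0,-2.4,0,0],[0,0,-2.6,0,0],[0,0,-2.6,0,0]]' && python3 - <<'E'
from off import *
S=camera("scene");g=S["pixels"].astype(int).sum(2);print(g[195:210,296:312])
E
```

```text
time: 11.1
tcp_pos: [0.5527, -0.0224, 0.0226]
tool_rot: [1.0, 0.01, 0.0, 0.0]
ft_force: [0.5, -1.8, 1.4]
grip_width: 1.002
gripper_force: 0.9
[[147 155 156 154 155 157 154 149 143 135 123 126 144 164 174 174]
 [145 153 158 158 156 160 158 155 164 169 159 154 163 171 176 177]
 [154 155 158 164 160 165 166 174 192 213 206 182 174 176 177 178]
 [167 166 172 173 169 169 168 179 203 226 213 186 175 175 179 177]
 [197 190 190 181 174 164 162 167 186 197 193 177 174 173 176 175]
 [215 213 204 191 173 158 152 152 158 164 171 175 173 175 176 177]
 [221 218 211 190 174 161 144 136 139 153 166 175 174 177 173 177]
 [221 218 204 188 175 159 146 139 132 146 166 172 173 173 174 174]
 [218 213 199 185 170 163 158 153 148 153 165 172 175 173 173 174]
 [218 214 201 185 176 171 168 170 168 167 171 174 174 175 175 174]
 [221 215 210 190 176 175 172 173 173 172 177 172 177 174 173 174]
 [216 217 211 195 180 172 176 174 170 175 178 175 178 177 173 172]
 [216 214 208 193 176 174 177 173 173 174 176 174 174 171 171 176]
 [215 217 206 191 181 177 174 173 173 173 176 174 172 177 184 195]
 [210 210 198 187 175 176 177 172 173 176 176 181 185 187 200 218]]
```

```bash
python3 -m pendant '[[0,0,-0.4,0,0],[0,0,-0.7,0,0],[0,0,-0.7,0,0],[0,0,-0.3,0,0],[0,0,1,0,0],[0,0,4,0,0],[0,0,8,0,0],[0,0,11,0,0],[0,0,13,0,0],[0,0,13,0,0]]' && python3 - <<'E'
from off import *
S=camera("scene");g=S["pixels"].astype(int).sum(2);print(g[195:206,298:312])
T=camera("top")
np.savez("p9.npz",T=T["pixels"],S=S["pixels"])
crop(S,265,175,66,66,6,'a.png');crop(T,230,180,66,66,6,'b.png')
cv2.imwrite('pics/v9.png',np.hstack([cv2.imread('pics/a.png'),cv2.imread('pics/b.png')]))
E
```

```text
time: 12.15
tcp_pos: [0.5546, -0.1555, 0.0221]
tool_rot: [1.0, 0.008, -0.0, 0.0]
ft_force: [-0.5, 0.2, -0.4]
grip_width: 1.0
gripper_force: 0.0
[[158 153 151 153 154 149 139 134 125 125 141 158 171 176]
 [157 156 155 158 159 159 162 167 158 153 161 172 178 176]
 [155 159 160 161 165 169 191 211 199 175 170 174 174 176]
 [161 162 166 169 164 168 194 217 199 177 174 175 174 175]
 [166 169 168 171 160 150 162 178 172 165 170 176 175 175]
 [173 173 172 169 160 138 135 143 146 158 168 170 173 175]
 [174 174 175 173 159 142 135 141 148 160 170 172 174 173]
 [172 171 177 172 162 152 155 154 154 165 172 174 176 171]
 [173 176 174 174 169 165 168 167 167 169 174 176 177 175]
 [172 171 173 174 176 174 172 171 172 175 177 177 174 175]
 [171 168 171 170 172 176 174 173 170 173 178 174 174 172]]
```

View pics/v9.png

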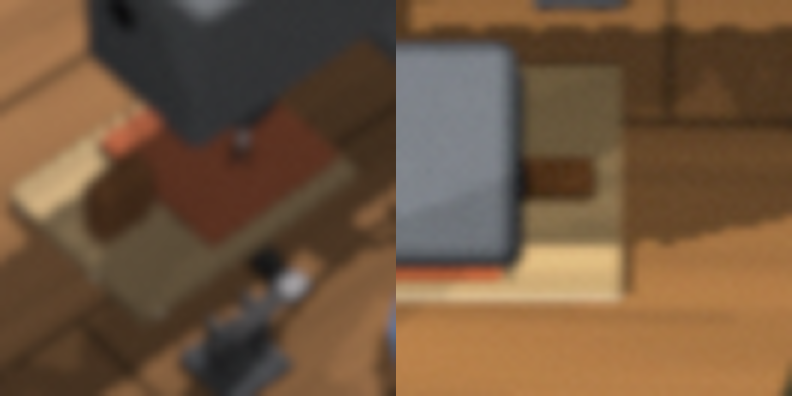

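The picture shows the cross at scene (304.3,200.6), just under the bit at (305,199). The sled looks square and the grip is out in front of the nose. Now subpixel edges in the top view for yaw and the remaining offset.

```bash
cat > edges.py <<'E'
from h import *
def lin(T,g,idx,lo,hi,axis,z):
    pts=[]
    for i in idx:
        c=g[lo:hi,i] if axis==0 else g[i,lo:hi]
        m=(c[:3].mean()+c[-3:].mean())/2;k=np.nonzero(np.diff(c>m))[0]
        if len(k)!=1: continue
        k=k[0];e=lo+k+(m-c[k])/(c[k+1]-c[k]);pts.append(onz(T,(i,e) if axis==0 else (e,i),z)[:2])
    return np.array(pts)
def line(p,ax):  # ax=1: line along y: x=f(y); ax=0: y=f(x)
    a,b=(p[:,1],p[:,0]) if ax else (p[:,0],p[:,1])
    k=np.polyfit(a,b,1)
    for _ in range(4):
        r=b-np.polyval(k,a);ok=abs(r)<max(.0005,2*np.median(abs(r)));k=np.polyfit(a[ok],b[ok],1)
    return k,ok.sum(),r[ok].std()
E
python3 - <<'E'
from edges import *
T=camera("top");p=T["pixels"].astype(float);g=p.sum(2)
print(g[190:234:4,260:276].astype(int)); print(g[224:236,236:266:5].astype(int))
a=line(lin(T,g,range(222,229),262,274,1,.012),0);b=line(lin(T,g,range(232,265),226,236,0,.012),1)
a2=line(lin(T,g,range(193,220),262,274,1,.012),0)
print("front edge y=kx+c",a,a2);print("-x edge x=ky+c",b)
E
```

```text
[[177 171 168 178 167 174 164 163 167 166 172 165 169 165 152 121]
 [245 243 244 237 242 238 236 210 178 168 166 165 166 165 147 131]
 [244 252 250 248 254 249 238 212 184 184 189 197 196 192 163 154]
 [248 253 255 253 254 254 251 232 217 206 206 204 207 201 203 207]
 [193 196 214 261 301 316 312 282 238 222 223 220 216 220 220 218]
 [164 165 184 240 288 296 298 272 227 211 206 212 213 210 212 210]
 [307 310 317 324 330 330 319 288 241 219 214 217 217 216 218 221]
 [299 301 300 298 297 296 297 264 233 215 218 225 217 217 219 211]
 [540 540 538 537 536 532 490 391 273 275 331 336 344 343 340 341]
 [505 502 502 499 505 498 460 374 281 306 361 370 368 369 368 372]
 [428 436 443 440 438 436 425 400 381 375 375 377 376 380 379 381]]
[[219 233 251 512 539 532]
 [302 319 339 513 514 515]
 [340 371 393 507 500 502]
 [414 466 472 504 498 500]
 [464 515 511 515 514 513]
 [483 528 523 520 517 522]
 [407 426 428 423 421 436]
 [358 354 355 353 352 366]
 [357 354 351 350 350 346]
 [372 369 362 356 358 355]
 [382 379 372 371 368 368]
 [381 383 380 386 374 375]]
front edge y=kx+c (array([-0.02904564,  0.04055314]), np.int64(7), np.float64(0.00010985383140657533)) (array([0.01880717, 0.01354987]), np.int64(15), np.float64(0.00032343322173475575))
-x edge x=ky+c (array([-0.00120404,  0.48344063]), np.int64(16), np.float64(0.0002137908057979233))
```

```bash
python3 - <<'E'
from edges import *
T=camera("top");p=T["pixels"].astype(float);g=p.sum(2);rb=p[...,0]-p[...,2]
print(g[192:222:5,242:258].astype(int));print(rb[192:222:5,242:258].astype(int))
for u in(249,249.5,250,250.5,251):print(u,onz(T,(u,205),.227)[1].round(4)+.075,onz(T,(u,205),.115)[1].round(4)+.075)
E
```

```text
[[396 392 395 394 389 360 308 239 202 224 246 252 248 253 254 255]
 [400 396 399 396 391 364 306 235 183 200 230 242 246 241 242 246]
 [392 393 399 397 389 361 300 236 188 203 239 252 249 248 254 252]
 [394 391 396 395 390 359 294 212 129 118 134 153 153 149 153 151]
 [352 351 350 349 341 310 256 178 114  99 129 143 149 157 161 160]
 [343 345 348 348 343 309 256 189 185 248 302 321 324 319 324 315]]
[[-11 -12 -11 -11 -11 -10  -8  -4  13  32  43  45  46  47  44  45]
 [-11 -10 -11 -12 -11 -11 -10  -6   5  26  39  44  44  43  42  43]
 [-10 -11 -11 -11 -12  -9 -10  -4   5  28  40  44  45  45  44  44]
 [-11  -9 -11 -10 -12 -11  -8  -5   1  25  47  53  55  56  51  56]
 [-12 -11  -8 -11  -9  -9  -8  -5   0  19  36  43  47  47  46  47]
 [-11 -12 -11 -11 -11 -11  -9  -4  11  37  53  56  56  56  55  57]]
249 0.15039999999999998 0.1552
249.5 0.14889999999999998 0.1537
250 0.1475 0.1521
250.5 0.146 0.1506
251 0.1446 0.149
```

```bash
python3 - <<'E'
from off import *
S=camera("scene");d=np.array([.5655,.148,0])
t=proj(S,d+[0,0,.03])[0]
a=np.linspace(0,2*np.pi,721);rim=proj(S,d+np.c_[.021*np.cos(a),.021*np.sin(a),0*a+.066])
i=[k for k in range(720) if abs(rim[k,0]-t[0]-.3)<.1]; print("tip",t,"rim rows-tip",sorted(set((rim[i,1]-t[1]).round(2)))[-3:], "rim cols-tip",(rim[:,0].min()-t[0],rim[:,0].max()-t[0]), "bottom",rim[:,1].max()-t[1])
for r in(.002,.003,.004):
  e=proj(S,d+np.c_[r*np.cos(a),r*np.sin(a),0*a+.03]);print(r,e.max(0)-t,e.min(0)-t)
h=proj(S,d+[[.035,-.075,.115],[.035,0,.115],[.035,.05,.115]])-t;print(h)
import cv2
g=S["pixels"].astype(int).sum(2);print(g[185:203,293:320])
E
```

```text
tip [303.12690761 199.26703568] rim rows-tip [np.float64(-10.35), np.float64(-1.76), np.float64(-1.75)] rim cols-tip (np.float64(-5.179969396539093), np.float64(6.063183944778132)) bottom -1.7486947591317517
0.002 [0.52584889 0.40720223] [-0.52580172 -0.40657697]
0.003 [0.78879265 0.61103827] [-0.78868592 -0.60963143]
0.004 [1.05174928 0.81503117] [-1.051559   -0.81253011]
[[ -8.14308922   1.20519746]
 [  7.54027452  -9.1128246 ]
 [ 17.67107978 -15.77784073]]
[[147 155 162 159 163 161 160 157 157 154 155 155 156 154 157 156 157 154
  154 157 156 154 155 156 156 155 157]
 [141 151 160 161 160 162 156 157 157 156 156 158 158 156 154 155 154 155
  158 157 160 154 156 159 159 156 154]
 [139 149 157 163 161 158 157 156 154 156 153 154 154 154 156 155 156 156
  156 156 157 157 155 159 158 157 155]
 [138 144 149 157 157 163 158 156 157 154 155 158 155 156 154 153 156 155
  154 158 157 156 156 155 154 155 157]
 [138 140 145 154 160 157 157 154 154 155 157 156 154 155 152 155 155 156
  156 152 154 156 156 152 157 158 159]
 [139 138 140 153 157 157 156 154 157 154 157 156 155 154 154 155 149 1
[... 698 characters left out ...]
 170 164 155 155 147]
 [164 153 150 147 156 157 158 162 162 160 169 191 213 199 176 171 176 176
  176 176 175 178 176 173 167 159 148]
 [168 162 158 155 158 160 166 167 168 163 162 193 215 200 179 173 176 173
  176 177 173 175 175 175 177 165 156]
 [175 171 165 166 167 167 167 170 168 158 149 165 178 168 166 170 174 173
  173 176 174 175 174 174 178 171 164]
 [174 175 172 172 173 172 169 169 169 157 140 137 140 152 161 169 174 176
  173 175 173 173 175 176 176 175 170]
 [172 173 172 172 173 174 171 174 172 158 140 136 140 145 164 174 172 174
  175 172 174 175 172 173 173 174 177]
 [172 171 174 175 175 172 171 174 173 162 156 152 153 156 163 170 172 171
  173 173 174 174 172 172 176 178 186]]
```

```bash
python3 - <<'E'
from off import *
S=camera("scene")
for m in((304.3,200.6),(304.8,200.5),(304.5,200.5)):print(m,off(m,(305.1,198.5),S)[3],off(m,(305.0,198.8),S)[3])
print(spotter.trace("bit_tip",S)[:1]) if 0 else None
# cross fit: render model of dark cross on tile at candidate mark positions, match in windows excluding bit
g=cv2.GaussianBlur(S["pixels"].astype(np.float32).sum(2),(0,0),.01)
from scipy.optimize import least_squares
def render(mx,my,yaw,wid,k=8):
    c,s=np.cos(yaw),np.sin(yaw);x0,y0=296,194;img=np.zeros((14*k,18*k),np.uint8)
    for hx,hy in((.012,wid/2),(wid/2,.012)):
        P=np.array([[-hx,-hy],[hx,-hy],[hx,hy],[-hx,hy]])@np.array([[c,s],[-s,c]])+[mx,my]
        uv=(proj(S,np.c_[P,np.full(4,.022)])+B-[x0,y0]+.5)*k
        cv2.fillPoly(img,[np.round(uv*16).astype(np.int32)],1,shift=4)
    f=cv2.GaussianBlur(img.astype(np.float32),(0,0),.8*k)
    return cv2.resize(f,(18,14),interpolation=cv2.INTER_AREA)
obs=g[194:208,296:314]
M=np.ones((14,18),bool);M[:5]=0;M[5,8:12]=0;M[:6,:6]=0   # rows>=199, skip bit
yy,xx=np.mgrid[194:208,296:314];M&=(xx>=300)&(xx<=310)&(yy<=205)
best=[]
for mx in np.arange(.555,.575,.0005):
  for my in np.arange(.130,.150,.0005):
    r=render(mx,my,.0197,.003)[M];A=np.c_[r,np.ones_like(r)];co,res,_,_=np.linalg.lstsq(A,obs[M],rcond=None)
    best.append((res[0],mx,my,*co))
best.sort();t=onz(S,np.array([305.1,198.5])-B,.03)
for b in best[:4]:print(np.round(b,4),"rel tip mm",((b[1]-t[0])*1e3).round(1),((b[2]-t[1])*1e3).round(1))
E
```

```text
(304.3, 200.6) [ 1.  -4.6] [ 0.2 -3.3]
(304.8, 200.5) [ 1.9 -2.9] [ 1.1 -1.6]
(304.5, 200.5) [ 1.2 -3.7] [ 0.3 -2.4]
[ 4.253342e+02  5.640000e-01  1.430000e-01 -7.400860e+01  1.732703e+02] rel tip mm 0.1 -3.6
[ 4.473010e+02  5.640000e-01  1.425000e-01 -7.481600e+01  1.733307e+02] rel tip mm 0.1 -4.1
[ 4.476917e+02  5.640000e-01  1.435000e-01 -7.446130e+01  1.731630e+02] rel tip mm 0.1 -3.1
[ 4.610090e+02  5.645000e-01  1.425000e-01 -7.505370e+01  1.734183e+02] rel tip mm 0.6 -4.1
```

```bash
python3 - <<'E'
from edges import *
T=camera("top");p=T["pixels"].astype(float);rb=p[...,0]-p[...,2]
print(rb[164:186,250:272].astype(int))
f=lin(T,rb,range(255,266),176,186,0,0.);print("-x edge",f.round(4).tolist())
for z in(0,.008):
  a=lin(T,rb,range(172,180),263,272,1,z);b=lin(T,rb,range(172,180),247,258,1,z)
  print(z,"y edges",np.median(a,0),np.median(b,0))
E
```

```text
[[85 85 84 84 85 78 62 28  2  1  5 28 60 78 84 82 84 84 83 83 83 81]
 [88 83 83 77 76 71 57 26  3  0  2 18 48 71 76 76 77 81 84 85 84 81]
 [84 81 69 49 41 39 31 12  0  0  1  3 17 33 38 42 49 59 75 80 81 74]
 [83 78 59 23  8  6  5  0 -2 -1 -2 -1  0  2  4  8 12 27 52 67 69 60]
 [85 78 55 18 -2 -5 -3 -2 -2 -2 -2 -3 -2 -5 -3 -4  0 13 40 53 51 49]
 [82 79 55 17 -2 -6 -5 -2 -1 -2 -1 -1 -2 -5 -4 -5 -1 14 37 46 46 44]
 [84 78 53 18 -2 -7 -6 -3  1 -2 -1 -2 -3 -2 -5 -5 -2 13 36 45 47 48]
 [79 71 49 15 -3 -6 -3 -3 -1  0 -2 -2 -3 -4 -5 -4  0 15 36 44 45 45]
 [66 53 32  8 -5 -5 -4 -2 -1 -3 -2  0 -2 -4 -3 -2 -1 13 35 44 47 46]
 [52 46 27  6 -4 -4 -4 -3 -1 -1 -1 -2 -1 -1 -4 -4  0 12 34 44 45 46]
 [46 42 29  7 -3 -5 -6 -2 -2 -2 -2 -2 -3 -4 -7 -5 -1 17 36 42 45 46]
 [46 44 31  8 -3 -3 -2 -3 -4 -3 -5 -4 -3 -4 -2 -4  0 14 34 45 51 55]
 [51 46 26  7 -4 -3 -5 -4 -4 -4 -4 -5 -4 -5 -4  0  0 13 35 52 66 73]
 [68 55 33  8 -5 -6 -5 -6 -5 -5 -6 -6 -4 -5 -6 -2 -2 11 36 61 77 81]
 [82 74 50 15 -2 -6 -6 -7 -5 -5 -5 -7 -5 -7 -6 -6 -4  8 38 64 78 82]
 [86 80 56 19 -2 -6 -7 -6 -5 -5 -6 -6 -7 -6 -7 -5 -1  9 39 65 80 84]
 [89 83 63 28  4  0  4  5  3  3  2  3  1 -2 -1  1  5 21 47 71 82 85]
 [89 87 76 55 39 39 42 43 43 42 41 40 37 35 33 37 42 52 68 82 86 87]
 [88 89 87 80 77 77 77 79 78 78 77 76 78 76 75 78 78 78 84 87 85 88]
 [84 84 87 88 85 83 84 84 82 81 83 83 87 85 80 82 81 81 83 83 87 87]
 [65 66 74 76 74 67 63 63 64 61 67 72 77 73 66 64 63 64 64 70 78 80]
 [48 50 55 59 58 52 49 49 48 49 50 55 59 56 50 48 48 49 47 54 59 58]]
-x edge [[0.6482, 0.0667], [0.6487, 0.0633], [0.6488, 0.06], [0.6488, 0.0566], [0.6489, 0.0533], [0.6487, 0.0499], [0.6486, 0.0466], [0.6481, 0.0432], [0.6482, 0.0399], [0.6483, 0.0365], [0.6487, 0.0332]]
0 y edges [0.66682295 0.02464705] [0.6659548  0.07683747]
0.008 y edges [0.6657183  0.02459084] [0.66485434 0.07652921]
```

```bash
python3 - <<'E'
from edges import *
T=camera("top");p=T["pixels"].astype(float);g=p.sum(2)
print("T rows184-198",g[184:199,252:272:2].astype(int))
a=lin(T,g,range(253,266),187,196,0,.012);print(a.round(4).tolist())
S=camera("scene");s=S["pixels"].astype(int).sum(2)
q=S["pixels"].astype(int);
print("S sum");print(s[208:246:1,284:318].tolist().__str__().replace("], [","\n"))
E
```

```text
T rows184-198 [[256 260 217 217 229 273 228 214 224 275]
 [197 202 174 178 180 207 181 173 177 208]
 [178 175 171 166 170 172 161 171 158 168]
 [173 169 169 168 173 171 170 167 171 170]
 [164 173 166 170 169 163 169 163 168 167]
 [162 162 161 165 166 161 159 164 161 167]
 [176 172 172 177 174 167 172 164 166 168]
 [233 233 228 233 228 232 225 222 175 170]
 [249 254 249 252 253 244 242 233 176 169]
 [250 262 254 252 249 240 240 231 177 165]
 [249 262 250 247 244 240 239 232 181 166]
 [250 255 247 243 243 240 243 237 181 167]
 [234 241 250 247 248 242 249 243 182 171]
 [231 246 241 241 244 245 247 247 191 177]
 [236 243 245 249 249 248 248 239 186 196]]
[[0.6135, 0.0723], [0.6136, 0.069], [0.6138, 0.0657], [0.6139, 0.0624], [0.6142, 0.0591], [0.6143, 0.0557], [0.6142, 0.0524], [0.6141, 0.0491], [0.6144, 0.0458], [0.6145, 0.0425], [0.6146, 0.0391], [0.6145, 0.0358], [0.6143, 0.0325]]
S sum
[[135, 126, 120, 121, 122, 136, 152, 166, 167, 163, 163, 168, 168, 170, 168, 169, 171, 171, 174, 173, 175, 173, 173, 174, 175, 178, 182, 196, 207, 220, 226, 225, 220, 211
130, 124, 121, 123, 126, 147,
[... 5509 characters left out ...]
78, 277, 284, 284, 286
293, 292, 287, 287, 281, 272, 255, 233, 212, 192, 176, 157, 146, 147, 145, 147, 145, 137, 149, 176, 200, 216, 234, 255, 274, 280, 281, 278, 279, 281, 280, 285, 283, 285
291, 286, 284, 283, 283, 278, 273, 254, 222, 182, 157, 141, 142, 150, 152, 149, 152, 151, 161, 182, 219, 250, 269, 279, 281, 277, 278, 279, 283, 282, 286, 285, 283, 290
285, 283, 283, 279, 280, 280, 276, 265, 247, 213, 179, 151, 147, 148, 149, 150, 158, 176, 202, 226, 255, 274, 283, 281, 277, 277, 280, 283, 289, 290, 290, 287, 294, 296
282, 280, 279, 280, 277, 273, 272, 270, 264, 243, 216, 182, 147, 141, 147, 153, 171, 211, 252, 270, 280, 282, 278, 274, 275, 276, 282, 290, 295, 296, 295, 297, 297, 303]]
```

Both top-view checks, the stand foot gap and the head edges, say the sled is about 4-5 mm short in x and right in y. The scene view says 0-3 mm short. I'll nudge it +x by about 3.5 mm by pushing the plywood edge near the centre of mass, with an open finger's back from the -x side, which keeps clear of the head.

```bash
python3 -m pendant '[[0,0,0,-5,0],[0,0,0,-10,0],[0,-4,0,-12,-8],[0,-9,0,-12,-16],[0,-13.5,0,-12,-25],[0,-13.5,-3,-12,-33],[0,-13.5,-7,-12,-42],[0,-13.5,-11,-12,-50],[0,-13.5,-15,-12,-59],[0,-13.5,-19,-12,-67],[0,-13.5,-23,-12,-76],[0,-13.5,-27,-12,-84],[0,-13.5,-28.4,-12,-90],[0,-13.5,-28.4,-12,-90],[0,-13.5,-28.4,-12,-90]]' && python3 - <<'E'
from edges import *
T=camera("top");g=T["pixels"].astype(float).sum(2)
print([line(lin(T,g,range(253,265),187,196,0,.012),1)])
E
```

```text
time: 14.1
tcp_pos: [0.4145, 0.1287, 0.1423]
tool_rot: [0.701, 0.713, -0.0, 0.0]
ft_force: [-0.2, -0.1, -0.1]
grip_width: 1.001
gripper_force: 0.0
[(array([-0.02182832,  0.6151364 ]), np.int64(12), np.float64(5.327452434827195e-05))]
```

```bash
python3 -m pendant '[[0,0,0,5,0],[0,0,0,10,0],[0,0,0,13,0],[0,0,0,14.2,0],[0,0,0,14.2,0]]'; python3 -m pendant '[[0,0,0,0.2,0],[0,0,0,0.4,0],[0,0,0,0.5,0],[0,0,0,0.5,0]]'
```

```text
time: 14.65
tcp_pos: [0.4143, 0.1281, -0.0004]
tool_rot: [0.701, 0.713, -0.001, -0.001]
ft_force: [0.6, -0.5, 0.9]
grip_width: 1.001
gripper_force: 0.0
time: 15.05
tcp_pos: [0.4149, 0.129, -0.0042]
tool_rot: [0.7, 0.714, 0.0, 0.0]
ft_force: [-0.5, -1.0, 0.2]
grip_width: 0.996
gripper_force: 0.0
```

```bash
python3 -m pendant '[[0,0,0,0.1,0],[0,0,0,0.2,0],[0,0,0.4,0.2,0],[0,0,0.8,0.2,0],[0,0,1.1,0.2,0],[0,0,1.2,0.2,0],[0,0,1.2,0.2,0]]';  cat > ed.py <<'E'
from edges import *
T=camera("top");g=T["pixels"].astype(float).sum(2)
k=line(lin(T,g,range(253,265),187,196,0,.012),1)[0];f=line(lin(T,g,range(194,206),262,274,1,.012),0)
print("+x edge at y=.05",np.polyval(k,.05),"yaw",-k[0],"front edge y at .59",np.polyval(f[0],.59),f)
E
python3 ed.py
```

```text
time: 15.75
tcp_pos: [0.4267, 0.1291, -0.0068]
tool_rot: [0.7, 0.714, -0.0, -0.0]
ft_force: [0.5, 0.1, -0.2]
grip_width: 0.999
gripper_force: 0.0
+x edge at y=.05 0.6140010452861111 yaw 0.025842957059804376 front edge y at .59 0.024499573440810073 (array([0.00979386, 0.0187212 ]), np.int64(11), np.float64(0.00011183737692433501))
```

Not touching yet. Continuing in small steps.

```bash
python3 -m pendant '[[0,0,0.15,0,0],[0,0,0.3,0,0],[0,0,0.3,0,0]]'; python3 ed.py; python3 -m pendant '[[0,0,0.1,0,0],[0,0,0.2,0,0],[0,0,0.2,0,0]]'; python3 ed.py
```

```text
time: 16.1
tcp_pos: [0.4298, 0.1292, -0.0067]
tool_rot: [0.7, 0.714, 0.0, 0.0]
ft_force: [1.1, 1.2, 0.0]
grip_width: 1.0
gripper_force: 0.0
+x edge at y=.05 0.6140316910989888 yaw 0.02243961619937887 front edge y at .59 0.02449890451093476 (array([0.01717516, 0.01436556]), np.int64(12), np.float64(0.00021409856682265698))
time: 16.45
tcp_pos: [0.4317, 0.1292, -0.0067]
tool_rot: [0.7, 0.714, 0.0, 0.0]
ft_force: [0.5, 0.4, -0.5]
grip_width: 1.0
gripper_force: 0.0
+x edge at y=.05 0.614066902266067 yaw 0.02522548245128262 front edge y at .59 0.024517222051989158 (array([0.01529664, 0.0154922 ]), np.int64(12), np.float64(0.00016935931951575357))
```

```bash
for i in 1; do python3 -m pendant '[[0,0,0.1,0,0],[0,0,0.2,0,0],[0,0,0.2,0,0]]'; python3 ed.py; done; python3 -m pendant '[[0,0,0.1,0,0],[0,0,0.2,0,0],[0,0,0.2,0,0]]'; python3 ed.py
```

```text
time: 16.8
tcp_pos: [0.4338, 0.1293, -0.0067]
tool_rot: [0.7, 0.714, 0.0, 0.0]
ft_force: [0.2, -0.0, 0.5]
grip_width: 1.001
gripper_force: 0.0
+x edge at y=.05 0.6140193858448175 yaw 0.02147022362001958 front edge y at .59 0.02449204781149955 (array([0.01738685, 0.01423381]), np.int64(12), np.float64(0.00017181568579230824))
time: 17.15
tcp_pos: [0.4358, 0.1293, -0.0067]
tool_rot: [0.7, 0.714, 0.0, 0.0]
ft_force: [-0.7, 0.6, 0.2]
grip_width: 0.998
gripper_force: 0.0
+x edge at y=.05 0.6140385847130804 yaw 0.022628714937064722 front edge y at .59 0.024488856283477033 (array([0.009279  , 0.01901425]), np.int64(12), np.float64(0.00019819978816955401))
```

```bash
python3 -m pendant '[[0,0,-0.5,0,0],[0,0,-1.2,0,0],[0,0,-1.2,0.2,0],[0,0,-1.2,0.4,0],[0,0,-1.2,0.4,0]]'; python3 -m pendant '[[0,0,0,0.1,0],[0,0,0,0.2,0],[0,0,0,0.2,0]]';python3 -m pendant '[[0,0,0,0.1,0],[0,0,0,0.2,0],[0,0,0,0.2,0]]'
```

```text
time: 17.7
tcp_pos: [0.4236, 0.1291, -0.0109]
tool_rot: [0.7, 0.714, -0.0, -0.0]
ft_force: [-0.3, 0.3, -0.5]
grip_width: 1.001
gripper_force: 0.0
time: 18.0
tcp_pos: [0.4236, 0.129, -0.0129]
tool_rot: [0.7, 0.714, -0.0, -0.0]
ft_force: [-0.8, -0.3, -0.3]
grip_width: 0.994
gripper_force: 0.0
time: 18.3
tcp_pos: [0.4238, 0.1291, -0.0133]
tool_rot: [0.7, 0.714, 0.0, 0.0]
ft_force: [-12.3, -3.1, 34.3]
grip_width: 1.001
gripper_force: 17.0
```

```bash
python3 - <<'E'
from h import *
S=camera("scene");T=camera("top")
crop(S,200,110,130,100,6,"v10.png")
E
```

```text
(no output)
```

View pics/v10.png

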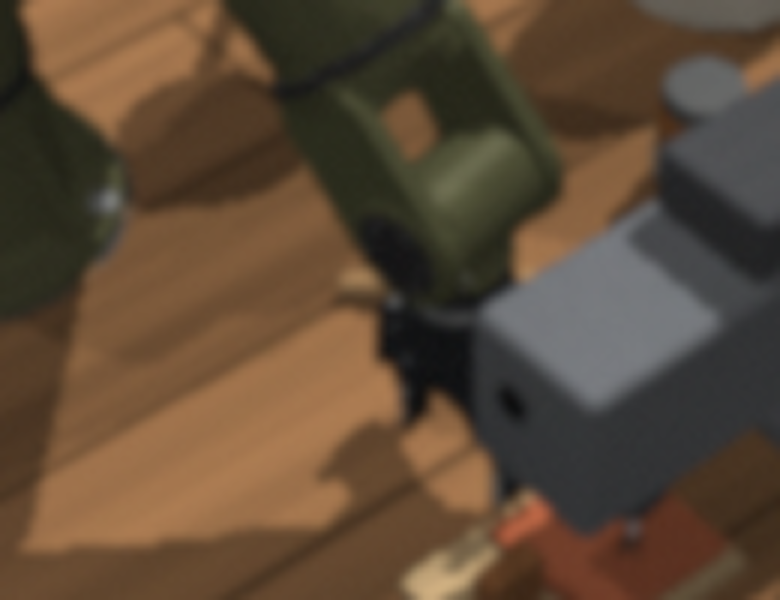

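The last picture shows the gripper beside the head's -x face at (440,370) with the wrist still clear of the head. The fingers have just touched the bench, so I'll raise them slightly, shift a bit forward and push.

```bash
python3 -m pendant '[[0,0,0,-0.3,0],[0,-0.5,0,-0.3,0],[0,-1.2,0,-0.3,0],[0,-1.2,0.4,-0.3,0],[0,-1.2,0.7,-0.3,0],[0,-1.2,0.7,-0.3,0]]'; python3 ed.py;python3 -m pendant '[[0,0,0.1,0,0],[0,0,0.2,0,0],[0,0,0.2,0,0]]'; python3 ed.py;
```

```text
time: 19.0
tcp_pos: [0.431, 0.1171, -0.0119]
tool_rot: [0.7, 0.714, -0.0, -0.0]
ft_force: [0.1, -0.9, 0.4]
grip_width: 1.002
gripper_force: 0.1
+x edge at y=.05 0.6153219362297837 yaw 0.02499327718933305 front edge y at .59 0.024581280985333423 (array([-0.00064338,  0.02496088]), np.int64(11), np.float64(0.00019536033351124664))
time: 19.35
tcp_pos: [0.4326, 0.1173, -0.0118]
tool_rot: [0.7, 0.714, -0.0, -0.0]
ft_force: [-3.6, -0.1, -0.4]
grip_width: 1.001
gripper_force: 1.3
+x edge at y=.05 0.617959015601025 yaw 0.025899777237393798 front edge y at .59 0.024714954685318695 (array([0.02081983, 0.01243126]), np.int64(10), np.float64(0.00015400761717685815))
```

```bash
python3 -m pendant '[[0,0,-0.5,0,0],[0,0,-2,0,0],[0,0,-4,-3,0],[0,0,-5,-8,0],[0,0,-5,-13,0],[0,0,-5,-16,0],[0,0,-5,-16,0]]'; python3 ed.py; python3 - <<'E'
from off import *
S=camera("scene");print(S["pixels"].astype(int).sum(2)[195:207,297:313])
obs=S["pixels"].astype(np.float32).sum(2)[194:208,296:314]
def render(mx,my,yaw,wid,k=8):
    c,s=np.cos(yaw),np.sin(yaw);x0,y0=296,194;img=np.zeros((14*k,18*k),np.uint8)
    for hx,hy in((.012,wid/2),(wid/2,.012)):
        P=np.array([[-hx,-hy],[hx,-hy],[hx,hy],[-hx,hy]])@np.array([[c,s],[-s,c]])+[mx,my]
        uv=(proj(S,np.c_[P,np.full(4,.022)])+B-[x0,y0]+.5)*k
        cv2.fillPoly(img,[np.round(uv*16).astype(np.int32)],1,shift=4)
    return cv2.resize(cv2.GaussianBlur(img.astype(np.float32),(0,0),.8*k),(18,14),interpolation=cv2.INTER_AREA)
yy,xx=np.mgrid[194:208,296:314];M=(xx>=300)&(xx<=311)&(yy<=206)&(yy>=199)&~((yy<201)&(xx>=304)&(xx<=307))
best=[]
for mx in np.arange(.555,.578,.0005):
  for my in np.arange(.130,.152,.0005):
    r=render(mx,my,.022,.003)[M];A=np.c_[r,np.ones_like(r)];co,res,_,_=np.linalg.lstsq(A,obs[M],rcond=None);best.append((res[0],mx,my))
best.sort();b=best[0];print(b)
for t in((305.1,198.5),(305.1,199.),(305.1,199.5)):
  q=onz(S,np.array(t)-B,.03);print(t,[(1e3*(b[i+1]-q[i])).round(1) for i in(0,1)])
E
```

```text
time: 20.1
tcp_pos: [0.3846, 0.1167, 0.1523]
tool_rot: [0.7, 0.714, 0.004, 0.002]
ft_force: [0.2, -0.5, -0.4]
grip_width: 0.999
gripper_force: 0.0
+x edge at y=.05 0.6179372050252327 yaw 0.020406534756419802 front edge y at .59 0.024717767575268636 (array([0.01553925, 0.01554961]), np.int64(12), np.float64(0.00026536608748273504))
[[154 154 152 151 153 155 155 144 132 123 132 147 162 173 174 175]
 [156 154 155 159 163 173 176 171 169 160 155 163 169 174 173 175]
 [161 160 159 174 184 194 198 206 214 197 175 172 170 175 174 174]
 [169 169 178 189 199 204 199 209 219 204 178 168 174 171 174 172]
 [191 192 194 199 202 192 177 176 185 175 159 162 170 172 173 175]
 [209 208 205 198 190 175 156 144 146 149 150 159 169 171 171 169]
 [218 214 202 187 178 165 153 136 136 146 159 166 169 170 169 171]
 [215 204 190 176 170 169 152 143 144 151 158 168 172 168 170 173]
 [212 196 183 172 175 170 166 163 162 159 163 169 172 171 172 170]
 [211 198 184 179 174 171 173 172 171 167 170 168 174 171 174 170]
 [215 210 194 191 180 173 172 170 170 172 169 169 174 172 172 169]
 [214 212 207 203 192 186 175 172 169 172 174 174 171 172 172 168]]
(np.float32(5350.3936), np.float64(0.5689999999999985), np.float64(0.14150000000000001))
(305.1, 198.5) [np.float64(5.1), np.float64(-5.1)]
(305.1, 199.0) [np.float64(3.2), np.float64(-3.5)]
(305.1, 199.5) [np.float64(1.4), np.float64(-1.9)]
```

```bash
python3 -m pendant '[[1,-4,0,-4,0],[1,-9,0,-7,0],[1,-14.3,0,-7,0],[1,-14.3,0,-7,0],[1,-14.3,5,-7,0],[1,-14.3,10,-7,0],[1,-14.3,15,-7,0],[1,-14.3,20,-7,0],[1,-14.3,25,-7,0],[1,-14.3,30,-7,0],[1,-14.3,34,-7,0],[1,-14.3,35.6,-7,0],[1,-14.3,35.6,-7,0],[1,-14.3,35.6,-7,0],[1,-14.3,35.6,-7,0]]'; python3 ed.py
```

```text
time: 21.7
tcp_pos: [0.7408, -0.0199, 0.2178]
tool_rot: [0.7, 0.714, -0.0, -0.0]
ft_force: [0.6, 0.5, 0.2]
grip_width: 0.002
gripper_force: 0.0
+x edge at y=.05 0.6119009362046556 yaw -0.21110368920353598 front edge y at .59 0.033781690870641715 (array([-0.17161584,  0.13503504]), np.int64(3), np.float64(0.0017916176689848659))
```

```bash
python3 -m pendant '[[1,3,0,0,0],[1,6.7,0,0,0],[1,6.7,0,0,0],[1,6.7,0,4,0],[1,6.7,0,8,0],[1,6.7,0,12,0],[1,6.7,0,13,0],[1,6.7,0,13,0]]'
```

```text
time: 22.55
tcp_pos: [0.7397, 0.0468, 0.0878]
tool_rot: [0.7, 0.714, -0.001, -0.001]
ft_force: [0.8, -0.5, 0.2]
grip_width: 0.001
gripper_force: 0.0
```

```bash
python3 -m pendant '[[1,0,-0.8,0,0],[1,0,-1.6,0,0],[1,0,-2.4,0,0],[1,0,-3.2,0,0],[1,0,-4,0,0],[1,0,-4.8,0,0]]'; python3 - <<'E'
from h import *
S=camera("scene")
for l in("holdarm","bar_tip","stand"):print(l,[(round(d["conf"],2),[int(v) for v in d["bbox"]]) for d in spotter.trace(l,S)])
E
```

```text
time: 23.15
tcp_pos: [0.6956, 0.0461, 0.0964]
tool_rot: [0.7, 0.714, 0.005, 0.005]
ft_force: [2.7, 0.3, 23.5]
grip_width: -0.001
gripper_force: 12.8
holdarm [(0.41, [286, 292, 8, 14])]
bar_tip [(0.52, [286, 295, 13, 11])]
stand [(0.79, [304, 233, 18, 19]), (0.59, [282, 298, 21, 24])]
```

```bash
python3 -m pendant '[[1,0,0,0,0]]'; python3 - <<'E'
from h import *
s=robot.read_state();print(np.round(s["qpos"],3),np.round(s["ft_force"],1),np.round(s["wrist_torque"],2))
S=camera("scene");d=S["pixels"].astype(int)[206:250,288:330]
T=camera("top")
for l in("stand","holdarm"):print(l,[(round(d["conf"],2),[int(v) for v in d["bbox"]]) for d in spotter.trace(l,T)])
st=s["tcp_pos"];print(st,proj(S,st)+[2.5,-.7],"hinge",proj(S,[.6736,.0506,.04])+[2.5,-.7],"open tip",proj(S,[.7116,.0506,.122])+[2.5,-.7],"upright tip",proj(S,[.6736,.0506,.13])+[2.5,-.7])
print(d.sum(2).tolist().__str__().replace("], [","\n"))
E
```

```text
time: 23.45
tcp_pos: [0.6956, 0.0461, 0.0963]
tool_rot: [0.7, 0.714, 0.004, 0.004]
ft_force: [1.4, -0.3, 22.1]
grip_width: -0.001
gripper_force: 12.0
[ 0.014  0.743  1.179  0.     1.207 -0.006] [ 1.4 -0.3 22.1] [ 0.05  0.06 -0.01]
stand [(0.86, [329, 120, 17, 30])]
holdarm [(0.7, [334, 118, 2, 24]), (0.34, [325, 168, 35, 34])]
[0.69564458 0.04614999 0.09634593] [[309.60313061 223.56838024]] hinge [[305.55569732 228.29199646]] open tip [[314.15438088 221.39284028]] upright tip [[306.756492   213.07335291]]
[[137, 133, 145, 176, 200, 211, 211, 197, 163, 113, 78, 68, 70, 71, 61, 59, 61, 57, 59, 57, 56, 59, 54, 55, 61, 57, 57, 60, 57, 56, 62, 103, 159, 204, 222, 206, 176, 162, 159, 164, 175, 195
129, 130, 140, 165, 184, 195, 201, 199, 176, 132, 95, 82, 84, 73, 63, 60, 56, 63, 56, 54, 56, 56, 57, 59, 61, 56, 56, 59, 55, 57, 72, 117, 161, 187, 190, 177, 164, 159, 167, 189, 215, 236
122, 131, 143, 165, 172, 174, 181, 191, 185, 153, 104, 88, 91, 86, 64, 59, 57, 59, 58, 57, 55, 56, 63, 54, 54, 55, 59, 59, 57, 60, 77, 114, 153, 166, 165, 163, 163, 174, 194, 233, 258, 259
126, 134, 159, 186, 18
[... 7662 characters left out ...]
6, 350, 353, 352, 349, 335, 317, 295, 286, 298, 320, 329, 331, 328, 321
222, 257, 282, 273, 241, 207, 192, 196, 214, 237, 272, 307, 326, 330, 327, 323, 319, 319, 321, 326, 329, 339, 344, 348, 347, 349, 351, 352, 356, 352, 347, 331, 308, 290, 289, 309, 336, 351, 355, 349, 343, 336
194, 219, 241, 234, 207, 193, 208, 242, 268, 269, 268, 283, 304, 316, 319, 317, 316, 320, 328, 334, 340, 345, 347, 347, 351, 350, 353, 352, 351, 341, 323, 295, 284, 296, 318, 342, 358, 360, 359, 358, 356, 355
188, 197, 204, 201, 196, 197, 229, 279, 306, 303, 275, 268, 275, 294, 310, 320, 328, 332, 335, 341, 345, 348, 349, 352, 352, 354, 352, 346, 335, 314, 292, 285, 302, 330, 348, 357, 362, 360, 360, 363, 360, 356]]
```

The finger base is sitting on the bar's end: 22 N upward, with the TCP lifted 9 mm. I'll raise it, then push the bar nearer its tip.

```bash
python3 -m pendant '[[1,0,0,-0.8,0],[1,0,0,-1.6,0],[1,0,0,-2.2,0],[1,0,0,-2.2,0]]' && python3 -m pendant '[[1,0,-0.4,0,0],[1,0,-0.8,0,0],[1,0,-1.2,0,0],[1,0,-1.2,0,0]]'
```

```text
time: 24.05
tcp_pos: [0.6928, 0.0462, 0.1121]
tool_rot: [0.7, 0.714, 0.001, 0.001]
ft_force: [0.2, 0.6, -0.5]
grip_width: -0.005
gripper_force: 0.0
time: 24.45
tcp_pos: [0.6797, 0.046, 0.11]
tool_rot: [0.7, 0.714, -0.0, -0.0]
ft_force: [-0.4, -1.5, 0.6]
grip_width: -0.002
gripper_force: 0.0
```

```bash
python3 -m pendant '[[1,0,-0.4,0,0],[1,0,-0.8,0,0],[1,0,-1.2,0,0],[1,0,-1.2,0,0]]' && python3 -m pendant '[[1,0,-0.4,0,0],[1,0,-0.8,0,0],[1,0,-1.2,0,0],[1,0,-1.2,0,0]]'; python3 - <<'E'
from h import *
B=np.array([2.5,-.7]);S=camera("scene");g=S["pixels"].astype(int).sum(2)
for a in(0,25,50,75,90,115):
  r=np.radians(a-25);P=[[.6736-np.sin(r)*d,.0506,.04+np.cos(r)*d] for d in(.03,.05,.07,.088)]
  uv=proj(S,np.array(P))+B;print(a,uv.round(0).astype(int).tolist(),[g[int(v+.5),int(u+.5)] for u,v in uv])
np.savez("hb.npz",S=S["pixels"])
E
```

```text
time: 24.85
tcp_pos: [0.6679, 0.0458, 0.1104]
tool_rot: [0.7, 0.714, -0.0, -0.0]
ft_force: [0.9, 0.4, 0.3]
grip_width: 0.002
gripper_force: 0.0
time: 25.25
tcp_pos: [0.6559, 0.0455, 0.1104]
tool_rot: [0.7, 0.714, -0.0, -0.0]
ft_force: [-0.4, 0.1, -0.2]
grip_width: -0.001
gripper_force: 0.0
0 [[308, 226], [310, 225], [312, 223], [314, 222]] [np.int64(268), np.int64(339), np.int64(347), np.int64(336)]
25 [[306, 223], [306, 220], [306, 217], [307, 213]] [np.int64(259), np.int64(186), np.int64(209), np.int64(134)]
50 [[304, 222], [302, 217], [301, 212], [299, 208]] [np.int64(287), np.int64(251), np.int64(79), np.int64(62)]
75 [[302, 221], [299, 216], [296, 211], [294, 207]] [np.int64(330), np.int64(209), np.int64(202), np.int64(226)]
90 [[301, 221], [297, 217], [294, 212], [291, 208]] [np.int64(326), np.int64(253), np.int64(193), np.int64(85)]
115 [[300, 223], [296, 220], [293, 216], [290, 213]] [np.int64(259), np.int64(299), np.int64(239), np.int64(232)]
```

```bash
python3 -m pendant '[[1,0,0,0,0],[1,0,0,0,0],[1,0,0,-4,0],[1,0,0,-9,0],[1,0,0,-14,0],[1,-5,0,-16,0],[1,-10,0,-16,0],[1,-15,0,-16,0],[1,-20,0,-16,0],[1,-25,0,-16,0],[1,-28,0,-16,0],[1,-28,0,-16,0],[1,-28,0,-16,0],[1,-28,0,-16,0]]' && python3 ed.py && python3 - <<'E'
from h import *
B=np.array([2.5,-.7]);S=camera("scene");T=camera("top")
o=np.load("p9.npz")
for n,c,k in(("S",S,"S"),("T",T,"T")):
  for l in("holdarm","stand","bar_tip"):print(n,l,[(round(d["conf"],2),[int(v) for v in d["bbox"]]) for d in spotter.trace(l,c)])
g=T["pixels"].astype(int);b=o["T"].astype(int);D=np.abs(g-b).sum(2)
print("T diff\n",(D[158:186,234:272:1]>60).astype(int).tolist().__str__().replace("], [","\n").replace(", ",""))
D=np.abs(S["pixels"].astype(int)-o["S"].astype(int)).sum(2)
print("S diff\n",(D[198:244,280:324]>60).astype(int).tolist().__str__().replace("], [","\n").replace(", ",""))
E
```

```text
time: 26.7
tcp_pos: [0.6619, -0.2334, 0.2703]
tool_rot: [0.7, 0.714, 0.0, -0.0]
ft_force: [0.1, -0.0, 0.8]
grip_width: 0.001
gripper_force: 0.0
+x edge at y=.05 0.6179651113018715 yaw 0.027370072821641164 front edge y at .59 0.025070297868087534 (array([0.03155352, 0.00645372]), np.int64(10), np.float64(0.00022117541519474487))
S holdarm [(0.74, [156, 262, 37, 31]), (0.5, [295, 220, 12, 12]), (0.43, [283, 291, 8, 16])]
S stand [(0.74, [282, 296, 19, 27]), (0.59, [299, 226, 25, 33]), (0.5, [321, 157, 81, 85])]
S bar_tip [(0.69, [297, 223, 20, 19]), (0.42, [289, 294, 13, 10])]
T holdarm [(0.51, [261, 185, 6, 25])]
T stand [(0.52, [260, 182, 18, 34]), (0.51, [330, 121, 18, 33])]
T bar_tip [(0.48, [259, 187, 5, 24])]
T diff
 [[00000000000000000000000111110000000000
00000000000000000000001111111000000000
00000000000000000000000111111000000000
00000000000000000000001111111000000000
00000000000000000000001111111000000000
00000000000000000000001111111000000000
00000000000000000000001111111000000000
00000000000000000000000111111000000000
00000000000000000000000011000000000001
0000000000000000
[... 2108 characters left out ...]
11111100000000000000000
00000000000000000000001111100000000000000000
00000000000000000000001111000000000000000000
00000000000000000000000000000000000000000000
00000000000000000000000000000000000000000000
00000000000000000000000000000000000000000000
00000000000011100100000000000000000000000000
00000000000011000000000000000000000000000000
00000000000011000000000000000000000000000000
00000000000001100000000000000000000000000000
00000000000000100000000000000000000000000000
00000000000000000000000000000000000000000000
00000000000000000000001000000000000000000000
00000000000000000000001000000000000000000000
00000000000000000000000000000000000000000000
00000000000000000000111000000000000000000000]]
```

```bash
python3 -m pendant '[[1,-28,0,-16,0],[1,0,0,0,0],[1,0,0,0,0],[1,0,0,0,0],[1,0,0,0,0],[1,0,0,0,0],[1,0,0,0,0],[1,0,0,0,0],[1,0,0,0,0],[1,0,0,0,0],[1,0,0,0,0],[1,0,0,0,0]]' >/dev/null; python3 ed.py; python3 - <<'E'
from h import *
S=camera("scene");T=camera("top");B=np.array([2.5,-.7])
for c,b in((S,B),(T,0)):
  print([(round(d["conf"],2),d["bbox"]) for d in spotter.trace("bar_tip",c)][:2])
  for a in(1.6,1.8,2.0):
    r=a-.436;print(a,(proj(c,[[.6736-np.sin(r)*d,.0506,.04+np.cos(r)*d] for d in(0.,.095)])+b).round(1).tolist())
print(S["pixels"].astype(int).sum(2)[197:205,299:311]); print(robot.read_state()["time"])
E
```

```text
+x edge at y=.05 0.6176425044014406 yaw 0.029770027264196704 front edge y at .59 0.02511355675112463 (array([0.03348664, 0.00535644]), np.int64(10), np.float64(0.00019689386944867965))
[(0.69, [296.3, 221.2, 21.2, 19.3]), (0.41, [288.4, 294.1, 8.0, 10.5])]
1.6 [[305.6, 228.3], [289.9, 207.0]]
1.8 [[305.6, 228.3], [288.8, 209.2]]
2.0 [[305.6, 228.3], [288.4, 212.0]]
[(0.44, [331.5, 118.6, 9.3, 18.2])]
1.6 [[259.7, 171.6], [259.0, 197.1]]
1.8 [[259.7, 171.6], [259.1, 199.4]]
2.0 [[259.7, 171.6], [259.2, 200.5]]
[[158 162 164 165 171 191 210 200 180 169 173 174]
 [163 167 169 168 171 197 218 207 179 171 175 174]
 [167 167 174 167 160 172 187 178 160 160 170 175]
 [170 171 171 164 150 144 149 152 150 159 174 175]
 [174 172 174 169 150 136 135 145 155 167 169 174]
 [175 175 173 167 157 148 147 154 161 168 171 176]
 [172 171 176 172 168 162 161 164 163 172 173 173]
 [173 175 175 176 174 175 172 172 171 172 173 174]]
28.6
```

```bash
python3 -c "
from cell import ticket
print(ticket.close_job())"
```

```text
the job is handed in; nothing more can be done
None
```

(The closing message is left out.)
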